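# Change over the transformers in an insulation tester

## Task

The transformers under the tester's clear guard have passed: slide the guard fully back, stand them upright in the drawer that is open, and push that drawer fully home so that the interlock frees the other one. Then open the other drawer, stand every untested transformer from it flat in a nest of its own, centred between the stops and lying the same way as the tested ones did, and finish with both drawers fully home and the guard fully shut. Set the parts down gently, and leave the other things on the bench alone.

Things in the scene. Friction and masses are not known exactly. Their poses are not given: they have to be found in the camera images.
- guard (a joint): The clear guard hood of the tester slides on two rails along the tester's x: 0 = fully shut over both nests (stop against the front plate), grows as it is slid back (+x, away from the robot) to 0.130 m fully back, where the nests are open from above. Friction about 2 N. It starts shut or a little ajar.
- guard_pull (a point): Middle of the black pull block on top of the guard; moves with the guard. The block is 14 mm thick along x, 56 mm along y; it stands 26 mm high on the hood's flat top, which lies 14 mm below this point (72 mm over the table). Axes are the tester's: x is the sliding direction, to open.
- nest_1 (a point): Left nest of the tester (on the tester's +y side): the point on the stage plate (12 mm over the table) midway between its stops. Axes are the tester's. A transformer stands here with its own y along the tester's x, either way round. Steel stops 8 mm high: 30 mm from this point in -x and +x, 25 mm in -y and +y.
- nest_2 (a point): Right nest, 58 mm from nest_1 in the tester's -y, the same shape. In front of both nests, 66 mm from their centres in -x, stands the fixed front plate (72 mm high); with the guard fully back its front edge is 65 mm behind the centres, 72 mm high.
- drawer_tested (a joint): Drawer for the tested parts, the one that stands open at the start; it may be the left or the right one of the chest. 0 = fully home, grows as it is pulled out (the chest's -x, to the robot) to 0.122 m. Friction about 1.5 N. Interlock: a wedge between the drawers lets only one out at a time; while one is out the other gives 2 mm at most.
- drawer_untested (a joint): Drawer of the untested parts, the other one, shut at the start and locked until drawer_tested is fully home (within about 2 mm). 0 = fully home, grows as it is pulled out to 0.122 m. Friction about 1.5 N. Pulling a locked drawer does no harm but moves it 2 mm at most.
- drawer_tested_floor (a point): Centre of the inner floor of drawer_tested, 8 mm over the table; moves with it. Axes are the chest's: -x is the way out, to the robot. Inside 108 mm (x) by 66 mm (y), 77 mm over its sides; sides and back stand only 12 mm above the floor, the front panel (82 mm wide, inner face at x = -63 mm) 58 mm. The drawers are 88 mm apart in y.
- drawer_untested_floor (a point): Centre of the inner floor of drawer_untested, the same shape. At the start its transformers stand in a file at about x = -29 and +20 mm with their own y across the drawer.
- drawer_tested_handle (a point): Middle of the steel bar handle of drawer_tested: bar along the chest's y, 40 mm long, 11 mm thick, 48 mm over the table, 35 mm in front of the drawer's front panel. Moves with the drawer.
- drawer_untested_handle (a point): Middle of the bar handle of drawer_untested, the same shape.
- chest: Low grey steel chest with two drawers side by side, 126 x 180 mm, 70 mm high, fixed. Origin: centre of its underside; -x is its front. The fronts of shut drawers stand 69 mm in front of the origin, 66 mm high.
- tested_1: Small wound transformer, 39 x 51 x 44 mm, 0.09 kg; origin: centre of its underside. Own y along the core, whose legs' flat outer faces (y = -26 and +26 mm, 14 mm wide, 6 to 39 mm up) are for gripping, 52 mm across. Foot 40 (x) x 48 (y) x 9 mm; coil 33 mm thick up to 33 mm; above it the core's top bar, 14 mm wide (x). Tested: starts in a nest under the guard.
- tested_2: Small wound transformer, 39 x 51 x 44 mm, 0.09 kg; origin: centre of its underside. Own y along the core, whose legs' flat outer faces (y = -26 and +26 mm, 14 mm wide, 6 to 39 mm up) are for gripping, 52 mm across. Foot 40 (x) x 48 (y) x 9 mm; coil 33 mm thick up to 33 mm; above it the core's top bar, 14 mm wide (x). Tested: starts in a nest under the guard.
- untested_1: Small wound transformer, 39 x 51 x 44 mm, 0.09 kg; origin: centre of its underside. Own y along the core, whose legs' flat outer faces (y = -26 and +26 mm, 14 mm wide, 6 to 39 mm up) are for gripping, 52 mm across. Foot 40 (x) x 48 (y) x 9 mm; coil 33 mm thick up to 33 mm; above it the core's top bar, 14 mm wide (x). Untested: starts in drawer_untested.
- untested_2: Small wound transformer, 39 x 51 x 44 mm, 0.09 kg; origin: centre of its underside. Own y along the core, whose legs' flat outer faces (y = -26 and +26 mm, 14 mm wide, 6 to 39 mm up) are for gripping, 52 mm across. Foot 40 (x) x 48 (y) x 9 mm; coil 33 mm thick up to 33 mm; above it the core's top bar, 14 mm wide (x). Untested: starts in drawer_untested.
- side_cutters: Side cutters with blue grips, 146 mm, lying flat, on the bench near the work; to be left alone. Origin: centre of its underside.
- heat_sink: Black finned heat sink, 30 x 42 x 24 mm, on the bench near the work; to be left alone. Origin: centre of its underside.
- solder_reel: Reel of solder wire, 60 mm, 36 mm high, on the bench near the work; to be left alone. Origin: centre of its underside.

How it is judged:
By the outcome, as a careful person would: the job done as asked, in the order asked, and still so for the second after the job is handed in, with the robot touching nothing.
Of tested_1, tested_2 only 1 to 2 are there at a start; the rules pass over those that are not, and their reading is None.
Of untested_1, untested_2 only 1 to 2 are there at a start; the rules pass over those that are not, and their reading is None.
At some moment in a run one of tested_1, tested_2, untested_1, untested_2 may be knocked a few centimetres aside while the robot is not near it.
It also fails if it takes over 210 s, if anything falls off the work surface, if the arm or the gripper's body presses on something with over 40 N, if the wrist force passes 120 N, or if a joint passes its speed limit or range.

## Robot

A 6-joint arm with a two-finger parallel gripper is mounted at the origin on a cart in front of the work surface, level with it; the furniture and walls round the work are solid. World frame = base frame: x ahead of the robot, y to its left, z up, the work surface at z = 0. Lengths are in mm, angles in rad, forces in N, time in s.
With the tool pointing down it reaches from about 425 to 950 mm from the base axis. Payload 14.7 kg.
Tool frame: the origin (TCP) lies at the very end of the fingers, on their centre line; the grasp point (between the pads) lies 19 mm behind it; z points along the fingers, y is the line along which they close (so a half turn about z gives the same grasp; the last joint's range is limited). The gripper opens to 85 mm and grips with 20 to 120 N. Pads are 22 mm wide; open, the fingers measure 114 mm over their backs; the gripper's body (76 mm by 85 mm) begins 54 mm behind the grasp point. The pads swing forward as they close: fully open they stand 13 mm farther back than shut.
Start: joints at [-1.215, 0.48, 1.596, -0, 1.065, -0.047], TCP at [254.812, -597.966, 231.297] pointing down, gripper open.
Joint ranges: [-2.75, 2.75], [-0.82, 2.05], [0.23, 2.67], [-1.56, 4.7], [0.09, 2.69], [-2.92, 2.92]. Speed limits (rad/s): [1.89, 1.89, 2.39, 3.01, 3.01, 3.01].

## Interface

Orientations are given as a unit quaternion [w, x, y, z].
In Python, from cell import env gives the robot as it stands.
- The arm moves only by the shell command python3 -m pendant 'ROWS' [FORCE]. ROWS is JSON, a list of rows, each a list of 5 numbers: the shift along the world's x, y, z in mm, then the turn about the world's z in rad, then the opening in per cent of the stroke, from 0 (shut) to 100 (fully open). In form: [[dx, dy, dz, roll, jaw], ...]. A call has 1 to 5 rows; each row is the pose to reach, as a shift and turn from the pose commanded when the call began; what a row does not reach only later rows make up. A row lasts 1/10 s, in which the tool goes at most 50 mm and 8.59 degrees, less where a joint would pass 70% of its speed; a pose out of reach is approached as far as the arm can. A call with a gripper value outside its range is refused whole. The fingers move at their own pace and stop on an object; FORCE is the grip in N (left out, the last holds). Time passes only in rows, so rows that repeat a pose let the fingers close. It gives the time, the measured TCP pose, the force, the opening and the grip force at its end, in the units of the state.
- env.observe(): the state, without advancing time (a new reading comes with each control period).
- env.read_camera(name): name is "scene" or "top" or "wrist"; returns a dict with "img" (400x640x3 uint8, red, green, blue), "depth" (400x640 float32, mm along the optical axis (not along the pixel's ray), 0 where there is no reading), "vertical_fov" (degrees; the focal length in pixels is half the picture's height over the tangent of half this angle, whatever the lens; pixels are square), "cx", "cy" (the principal point, pixels), "R" (3x3) and "t" (3): a world point X has camera coordinates R X + t. Camera axes: x right, y down, z forward; pixel columns grow to the right and rows downward; lengths in mm; the calibration is good to about 2 mm. A picture is of the moment at which its call begins.
- env.job_done(): hands the job in; it is judged then, once.
The state is a dict: "clock": time; "joint_pos": joint angles; "joint_vel": joint speeds; "joint_efforts": joint torques, N m; "ee_pos": TCP position; "ee_rot": TCP orientation; "contact_force": force on the tool from outside, world axes, zero at the start; "torque": the same for the moment, N m; "width": opening from 0.0 (shut) to 1.0 (fully open); "gripper_force": force on a finger pad.
Only numpy, scipy, OpenCV 4.12 (cv2) and the standard library are available. Lean on these libraries where they do the work, as an engineer would, in place of code of your own. Each camera call takes 0.05 s, during which the arm holds its last target. There are 200 camera calls.

## Working session

There is one attempt and no reset: what is moved stays moved. The work goes in short steps, Python scripts to look and compute and a shell command to move; the robot and the scene stay as the last step left them, time stands still between calls to the robot, and variables do not carry over. Pictures are saved under pics/ and viewed, at most 14 in all, crops included, and the job is handed in when it is done.

```bash
ls; mkdir -p pics; cat > h.py <<'E'
import numpy as np, cv2
from cell import env
def cam(n):
    c=env.read_camera(n); c['f']=200/np.tan(np.radians(c['vertical_fov'])/2); return c
def save(c,name,crop=None,scale=1):
    im=c['img'][...,::-1]
    if crop: x0,y0,x1,y1=crop; im=im[y0:y1,x0:x1]
    if scale!=1: im=cv2.resize(im,None,fx=scale,fy=scale)
    cv2.imwrite('pics/'+name,im)
def ray(c,u,v,z):
    R=np.array(c['R']);t=np.array(c['t']);o=-R.T@t
    d=R.T@np.array([(u-c['cx'])/c['f'],(v-c['cy'])/c['f'],1]); return o+d*(z-o[2])/d[2]
def cloud(c):
    D=c['depth'];v,u=np.mgrid[:400,:640]
    P=np.stack([(u-c['cx'])/c['f']*D,(v-c['cy'])/c['f']*D,D],-1)
    W=(P-np.array(c['t']))@np.array(c['R']); W[D==0]=np.nan; return W
E
python3 - <<'E'
from h import *
for n in('scene','top'):
    c=cam(n); save(c,n+'0.png'); print(n,c['f'],c['cx'],c['cy'],-np.array(c['R']).T@c['t'])
s=env.observe();print(s)
E
```

```text
pics
scene 490.61036805397913 318.08878901621927 194.89803460614124 [-133.42240655  581.35578575  933.81246578]
top 449.2592372305574 316.91723263437063 201.00182412117405 [ 354.88161937   30.23491051 1062.16453982]
{'clock': 0.1, 'joint_pos': array([-1.21463144e+00,  4.80757803e-01,  1.59681646e+00,  2.00345398e-05,
        1.06510302e+00, -4.66036823e-02]), 'joint_vel': array([-0.00087195, -0.00114179, -0.00278694, -0.00028515,  0.00197007,
        0.00057872]), 'joint_efforts': array([ 6.30971881e-04, -9.52257657e+01, -4.31042898e+01, -2.46887993e-06,
        5.27876327e-03,  1.57831448e-05]), 'ee_pos': array([ 254.67139847, -597.6268288 ,  230.74183005]), 'ee_rot': array([-5.37181761e-04,  9.79791451e-01,  2.00021045e-01, -7.49488506e-05]), 'contact_force': array([-0.17952176, -0.11440011, -0.79493548]), 'torque': array([-0.00959168, -0.00838712,  0.05352384]), 'gripper_force': 0.0, 'width': 1.0004306518512267}
```

View pics/scene0.png

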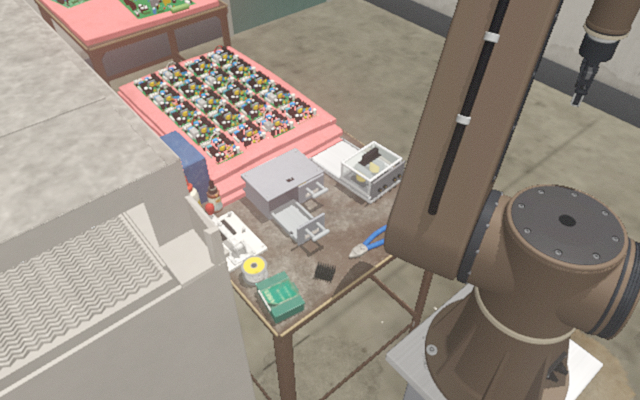

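View pics/top0.png

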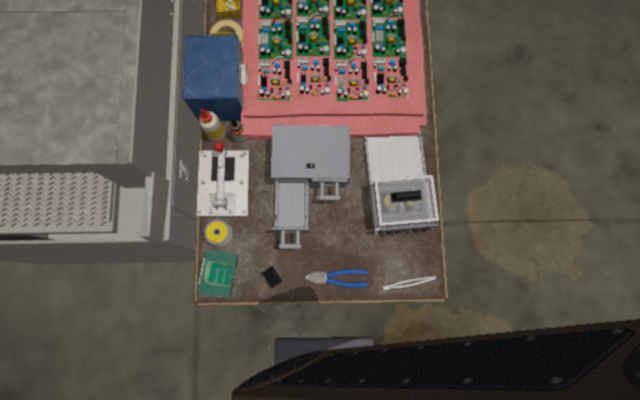

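The top view shows the chest at about (311,153), its left drawer open with the handle at (290,240), and the tester at (403,200) with its guard nearly shut and the pull at (405,196). Side cutters are at (340,278), the heat sink at (271,277) and the reel at (217,232). Next I'll measure.

```bash
python3 - <<'E'
from h import *
c=cam('top'); save(c,'topc.png',(260,115,450,260),4)
W=cloud(c)
def rect(name,lo,hi,box):
    x0,y0,x1,y1=box; m=np.zeros((400,640),np.uint8)
    m[y0:y1,x0:x1]=((W[...,2]>lo)&(W[...,2]<hi))[y0:y1,x0:x1]
    n,l,s,_=cv2.connectedComponentsWithStats(m)
    for i in range(1,n):
        if s[i,4]<15: continue
        p=W[l==i]; r=cv2.minAreaRect(p[:,:2].astype(np.float32)); print(name,s[i,:5],np.round(r[0],1),np.round(r[1],1),round(r[2],1),'z',np.median(p[:,2]).round(1))
rect('chesttop',62,78,(255,110,365,260))
rect('testertop',62,82,(355,110,450,260))
rect('pull',84,110,(355,110,450,260))
rect('handles',40,56,(255,170,365,260))
rect('floor',2,14,(255,170,365,260))
E
```

```text
chesttop [255 110 110   9 549] [749.4  36.8] [255.   15.4] 89.9 z 75.0
chesttop [ 271  125   79   57 4225] [654.5  36.9] [180.  133.8] 88.4 z 68.3
chesttop [271 227  37   4  84] [480.1  86.2] [80.6  5.6] 87.4 z 64.6
testertop [355 110  69   7 403] [ 747.8 -148.1] [ 11.5 158.9] 0.2 z 73.5
testertop [ 374  176   64   50 2535] [ 539.7 -176.2] [105.3 133.5] 3.9 z 70.6
testertop [380 224  58   8 173] [ 478.8 -180.2] [  6.5 128.2] 4.2 z 69.7
pull [394 191  26   9 178] [ 547.8 -175.2] [14.7 55.5] 4.4 z 95.5
handles [311 182  36  19 224] [567.4  -4.1] [80.7 42.4] 88.5 z 49.9
handles [278 231  30  18 216] [457.5  79.2] [64.7 40. ] 88.3 z 50.5
floor [273 178  15   2  24] [609.7 110.2] [ 5.  33.2] 1.8 z 4.8
floor [ 274  178   34   50 1318] [551.1  85. ] [ 78.7 120.5] 88.7 z 6.6
```

View pics/topc.png

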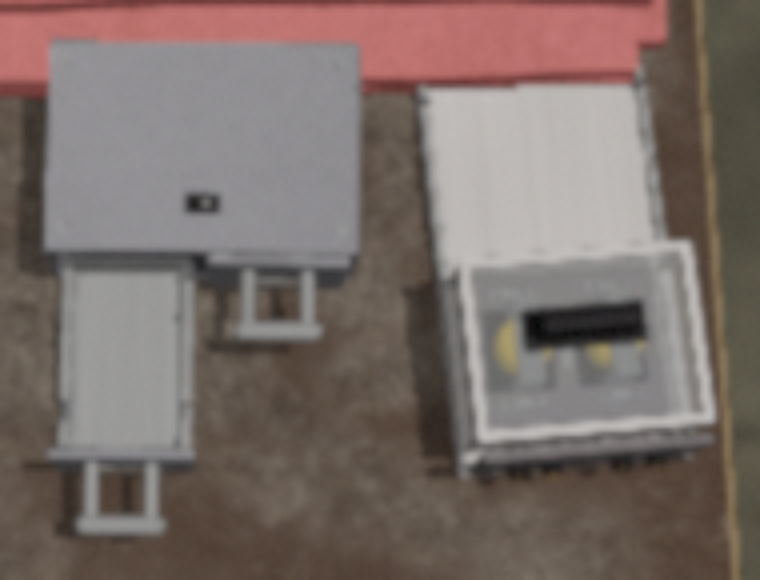

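Yaw comes out near +4.2° for the tester and -1.6° for the chest, and every size matches the description. Two transformers show through the guard. I'll bring the shut fingers in front of the pull block.

```bash
python3 -m pendant '[[45,75,0,-0.1,0],[75,120,-20,-0.2,0],[105,165,-40,-0.33,0],[130,210,-60,-0.33,0],[155,250,-80,-0.33,0]]' 40
python3 -m pendant '[[27,42,0,0,0],[54,84,0,0,0],[81,126,0,0,0],[108,170,0,0,0],[108,170,0,0,0]]'
python3 - <<'E'
from h import *
s=env.observe();print(s['ee_pos'],s['ee_rot'],s['contact_force'],s['joint_pos'])
c=cam('wrist');save(c,'w0.png');print(c['t'],-np.array(c['R']).T@c['t'])
E
```

```text
clock: 0.65
ee_pos: [382.5, -392.0, 171.5]
ee_rot: [0.0, 0.999, 0.036, 0.0]
contact_force: [0.8, 0.1, -0.4]
width: 0.14
gripper_force: 0.0
clock: 1.15
ee_pos: [492.1, -219.1, 171.8]
ee_rot: [-0.0, 0.999, 0.039, 0.0]
contact_force: [-0.7, -0.8, -0.0]
width: -0.003
gripper_force: 0.0
[ 492.10304251 -219.08624373  171.775354  ] [-4.06286725e-04  9.99255187e-01  3.85856690e-02  2.30704123e-04] [-0.74745803 -0.81955834 -0.026912  ] [-4.75783718e-01  3.98339491e-01  1.91345686e+00  1.26652830e-03
  8.29794785e-01  1.01696716e+00]
[-255.79927489  434.34318429  452.65270747] [ 561.24294517 -212.76213613  314.19798579]
```

View wrist.

View pics/w0.png

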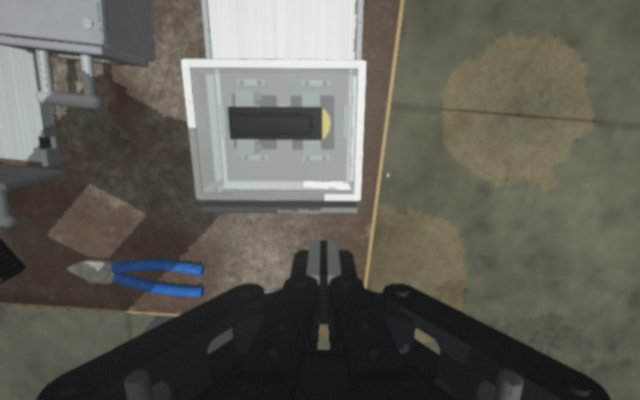

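The wrist view shows the hood at (275,130) with the pull block spanning (229–321, 107–139), in line with the top view. I'll check the block by ray cast.

```bash
python3 - <<'E'
from h import *
c=cam('wrist'); W=cloud(c)
for p in [(230,107),(320,107),(230,139),(328,139)]: print(p,ray(c,*p,98).round(1),W[p[1]+ (3 if p[1]<120 else -3),p[0]+(4 if p[0]<300 else -4)].round(1))
E
python3 -m pendant '[[24,41,-20,0,0],[24,41,-50,0,0],[24,41,-88,0,0],[24,41,-88,0,0]]'
```

```text
(230, 107) [ 558.  -152.7   98. ] [ 555.8 -148.9   74.2]
(320, 107) [ 562.6 -212.4   98. ] [ 560.5 -209.4   74.8]
(230, 139) [ 536.9 -152.6   98. ] [ 536.9 -149.    74.8]
(328, 139) [ 542.1 -219.4   98. ] [ 541.9 -216.8   71. ]
clock: 1.65
ee_pos: [510.7, -182.6, 80.3]
ee_rot: [-0.001, 0.999, 0.036, -0.003]
contact_force: [-0.5, 0.9, -0.4]
width: -0.002
gripper_force: 0.0
```

```bash

python3 -m pendant '[[10,4,3,0,0],[20,5,3,0,0],[32,6,3,0,0],[44,7,3,0,0],[56,8,3,0,0]]'
python3 -m pendant '[[15,1,0,0,0],[30,2,0,0,0],[45,3,0,0,0],[60,4,0,0,0],[70,5,0,0,0]]'
python3 -m pendant '[[8,0.6,0,0,0],[14,1,0,0,0],[18,1.3,0,0,0],[22,1.6,0,0,0],[22,1.6,0,0,0]]'
```

```text
clock: 2.15
ee_pos: [571.4, -174.7, 87.7]
ee_rot: [0.0, 0.999, 0.036, 0.001]
contact_force: [-3.1, -1.4, 0.8]
width: 0.001
gripper_force: 1.3
clock: 2.65
ee_pos: [641.4, -169.4, 86.9]
ee_rot: [0.0, 0.999, 0.037, 0.0]
contact_force: [-2.3, -1.6, 0.8]
width: -0.001
gripper_force: 1.2
clock: 3.15
ee_pos: [657.7, -168.0, 86.4]
ee_rot: [-0.001, 0.999, 0.036, -0.004]
contact_force: [-24.6, -4.5, 16.5]
width: 0.002
gripper_force: 12.5
```

```bash

python3 -m pendant '[[-20,-1.5,0,0,0],[-25,-2,40,0,30],[-65,-5,80,0,100],[-115,-8,110,0,100],[-160,-10,110,0,100]]'
python3 -m pendant '[[0,0,0,0,100],[0,0,0,0,100]]'
python3 - <<'E'
from h import *
c=cam('wrist');save(c,'w1.png');t=cam('top'); 
cv2.imwrite('pics/t1.png',cv2.resize(t['img'][115:260,260:450,::-1],None,fx=4,fy=4,interpolation=cv2.INTER_CUBIC))
W=cloud(c);np.save('w1.npy',W)
E
```

```text
clock: 3.65
ee_pos: [510.6, -178.3, 198.5]
ee_rot: [0.001, 0.999, 0.037, 0.002]
contact_force: [-0.0, -0.5, 1.1]
width: 0.682
gripper_force: 0.0
clock: 3.85
ee_pos: [509.6, -178.0, 196.6]
ee_rot: [0.0, 0.999, 0.036, 0.001]
contact_force: [1.3, -0.2, 0.2]
width: 0.99
gripper_force: 0.0
```

View pics/w1.png

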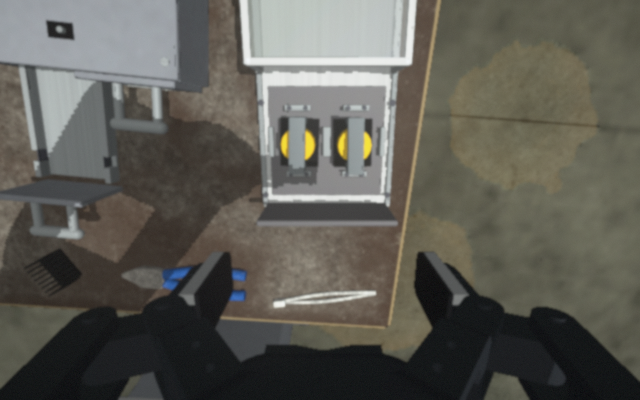

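The guard is fully back. Both nests hold a tested part, with yellow coils at (298,144) and (354,146) and the core bars along the tester's x. Next I'll measure parts, stops and guard edge.

```bash
cat >> h.py <<'E'
def rects(c,W,lo,hi,box,minn=15):
    x0,y0,x1,y1=box; m=np.zeros((400,640),np.uint8)
    m[y0:y1,x0:x1]=((W[...,2]>lo)&(W[...,2]<hi))[y0:y1,x0:x1]
    n,l,s,_=cv2.connectedComponentsWithStats(m)
    for i in range(1,n):
        if s[i,4]<minn: continue
        p=W[l==i]; r=cv2.minAreaRect(p[:,:2].astype(np.float32)); print(s[i,:5],np.round(r[0],1),np.round(r[1],1),round(r[2],1),'z',np.median(p[:,2]).round(1))
E
python3 - <<'E'
from h import *
c=cam('wrist');W=cloud(c)
print('bars');rects(c,W,46,66,(262,90,395,190))
print('plate/guard');rects(c,W,63,80,(235,0,420,235),40)
print('handles');rects(c,W,40,56,(20,80,190,245),40)
hsv=cv2.cvtColor(c['img'],cv2.COLOR_RGB2HSV)
# bar by colour: bar ends on rows; stops
g=c['img'][100:190,262:395].astype(int)
for v in (104,110,118,130,144,160,170,178,184): print(v,c['img'][v,270:390:4].mean(-1).astype(int))
E
```

```text
bars
[288 119  18  57 941] [ 546.7 -149.8] [50.5 16. ] 2.3 z 55.3
[347 120  20  57 939] [ 549.7 -205.4] [50.6 17.4] 4.7 z 55.5
plate/guard
[  240     0   177    69 11690] [ 637.3 -171.5] [ 47.6 133.1] 4.2 z 72.0
[ 256  219  142    9 1163] [ 481.1 -182.4] [  5.9 129. ] 4.1 z 71.3
handles
[178  80  12  12  77] [591.7 -48.3] [ 4.9 15.2] 46.7 z 49.4
[ 110   84   58   52 1400] [568.6  -6.2] [52.  40.5] 88.7 z 51.4
[ 20 189  81  17 473] [484.5  79.5] [76.6  5.7] 84.5 z 48.2
[  30  204   55   37 1038] [456.5  83.3] [50.3 34.9] 88.9 z 51.4
104 [139 139 139 139 136 136 136 138 140 139 142 142 144 144 143 144 144 145
 143 140 144 144 144 144 146 146 147 147 146 197]
110 [139 138 139 124 152 132 179 179 167 131 158 141 142 143 143 142 144 140
 110 124 160 187 188 139 154 149 147 145 146 217]
118 [143 138 127  81  89 126 125 128 127 115 132 133 137 142 142 125  99 100
  99 107 127 129 131 137 136 137 145 145 147 222]
130 [180 126 100  50  52 146 154 156 159  88  60  59  67 115 187 153  57  52
  53  77 152 156 157 154  62  60 142  93 177 216]
144 [177 127  87 167 159 147 152 153 156 172 175 124  89 118 191 126  54 124
 173 114 151 154 157 159 177 166 141  92 187 217]
160 [125  86  84  45  54 146 149 153 154 134  59  55 104 140 140 103  57  50
  61 100 149 152 154 154  83  77 143 143 195 160]
170 [129  85  85  87  86  96  97  97  95  84  87  88 130 139 140 139 138 132
 133  99 148 150 152 135 140 141 141 143 206 182]
178 [131  85  85  86  88  84  91  91  90  83  92  90 138 138 138 140 139 140
 138 131 147 147 142 134 146 141 141 142 222 156]
184 [141  87  86  90 126 129 103 105 116 114 109 130 137 139 138 138 138 139
 140 140 139 140 140 140 140 141 141 138 222 149]
```

```bash
python3 - <<'E'
import cv2
im=cv2.imread('pics/w1.png')[60:230,240:430]
cv2.imwrite('pics/w1c.png',cv2.resize(im,None,fx=3.5,fy=3.5,interpolation=cv2.INTER_CUBIC))
E
```

```text
(no output)
```

View pics/w1c.png

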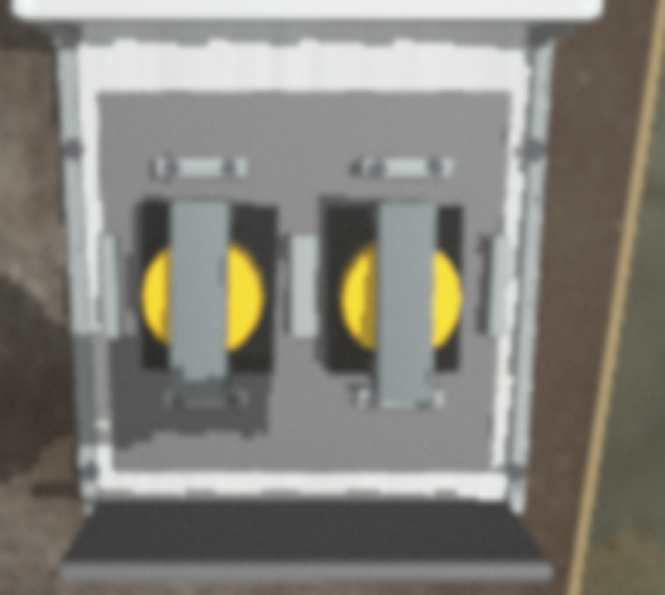

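Bars at (546.7,-149.8) and (549.7,-205.4), z 55, yaw about 4°. These agree with the nest positions derived from the front plate and guard edge, midpoint (548,-178). I'll grip the left part.

```bash

python3 -m pendant '[[10,6,-10,0.145,80],[20,12,-20,0.29,80],[37,18,-40,0.435,80],[37,24,-60,0.58,80],[37,28,-80,0.725,80]]'
python3 -m pendant '[[0,0,0,0.145,80],[0,0,0,0.29,80],[0,0,0,0.435,80],[0,0,0,0.58,80],[0,0,0,0.725,80]]'
python3 -m pendant '[[0,0,0,0.125,80],[0,0,0,0.125,80],[0,0,0,0.125,80]]'
python3 - <<'E'
from h import *
c=cam('wrist');W=cloud(c);save(c,'w2.png')
rects(c,W,46,63,(0,0,640,400),60)
E
```

```text
clock: 4.5
ee_pos: [548.1, -149.0, 114.2]
ee_rot: [-0.0, 0.92, 0.392, -0.0]
contact_force: [0.1, -0.8, -0.2]
width: 0.803
gripper_force: 0.0
clock: 5.0
ee_pos: [547.8, -149.4, 114.9]
ee_rot: [-0.0, 0.722, 0.692, -0.0]
contact_force: [0.2, -0.2, -0.1]
width: 0.801
gripper_force: 0.0
clock: 5.3
ee_pos: [547.4, -149.5, 115.2]
ee_rot: [-0.0, 0.681, 0.733, -0.0]
contact_force: [-0.2, -0.2, -0.0]
width: 0.8
gripper_force: 0.0
[ 343    0   77   68 1784] [570.7 -31.5] [42.9 36.3] 3.9 z 51.5
[  410    70   230   274 11239] [ 673.5 -140.9] [177.9 160.8] 89.3 z 53.4
[215 164  22  90 699] [ 481.7 -147.5] [ 5.4 60.6] 8.8 z 54.9
[ 288  205   75   27 1714] [ 547.4 -152.3] [50.8 19.6] 2.4 z 55.3
[ 289  273   70   26 1606] [ 550.8 -206.7] [50.9 21.8] 4.7 z 55.2
```

View pics/w2.png

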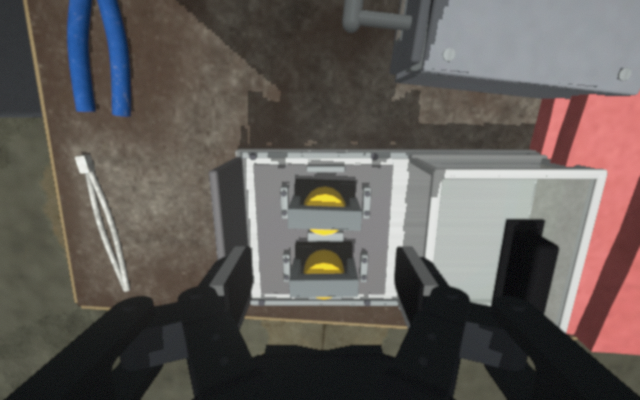

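The view shows both parts at (324,205) and (324,268), with the fingers straddling along the tester's x. Descending and gripping.

```bash

python3 -m pendant '[[0,-0.5,-30,0,80],[0,-0.5,-60,0,80],[0,-0.5,-80,0,80],[0,-0.5,-90,0,80],[0,-0.5,-90,0,80]]' 30
python3 -m pendant '[[0,0,0,0,40],[0,0,0,0,40],[0,0,0,0,40],[0,0,0,0,40],[0,0,0,0,40]]' 30
python3 -m pendant '[[0,0,10,0,40],[0,0,30,0,40],[0,0,60,0,40],[0,0,95,0,40],[0,0,95,0,40]]'
python3 - <<'E'
from h import *
c=cam('wrist');W=cloud(c)
print('handles');rects(c,W,40,56,(0,0,640,110),40)
c=cam('top');W=cloud(c)
print('floor');rects(c,W,2,14,(270,178,312,235));print('front');rects(c,W,58,72,(255,215,365,260))
E
```

```text
clock: 5.85
ee_pos: [546.3, -149.9, 24.6]
ee_rot: [-0.001, 0.68, 0.733, -0.0]
contact_force: [0.6, 0.3, 0.7]
width: 0.799
gripper_force: 0.0
clock: 6.35
ee_pos: [547.6, -150.3, 26.7]
ee_rot: [0.001, 0.679, 0.734, 0.0]
contact_force: [-0.6, 0.4, 8.4]
width: 0.594
gripper_force: 32.1
clock: 6.85
ee_pos: [549.3, -150.9, 125.5]
ee_rot: [0.003, 0.679, 0.734, 0.001]
contact_force: [-0.5, -0.6, -0.6]
width: 0.593
gripper_force: 31.6
handles
[ 339    0   71   69 1588] [570.5 -30.2] [42.3 40.1] 5.3 z 51.2
[ 401   31  239   79 2560] [673.  -56.9] [151.2  48. ] 13.6 z 53.3
floor
[279 178  11   2  20] [609.7 101.1] [ 3.6 24.3] 0.0 z 4.1
[291 178  16   3  29] [608.2  66. ] [36.8  5.5] 80.9 z 4.0
[277 182  31  39 944] [554.4  81.1] [72.5 91.9] 87.4 z 6.7
front
```

Gripped (50.5 mm). From the handle offset the drawer stands about 109 mm out, so its floor centre is near (546.7, 84). Carrying the part over.

```bash

python3 -m pendant '[[0,15,15,-0.14,40],[2,40,30,-0.28,40],[5,70,30,-0.42,40],[8,100,30,-0.56,40],[10,125,30,-0.70,40]]'
python3 -m pendant '[[2,25,0,-0.14,40],[4,50,0,-0.28,40],[5,75,0,-0.42,40],[6,95,0,-0.56,40],[6,106,0,-0.70,40]]'
python3 -m pendant '[[0,0,0,-0.14,40],[0,0,0,-0.27,40],[0,0,0,-0.27,40],[0,0,0,-0.27,40]]'
python3 - <<'E'
from h import *
c=cam('wrist');W=cloud(c);save(c,'w3.png')
print('chest top');rects(c,W,64,78,(0,0,640,400),60)
print('sides');rects(c,W,14,26,(0,0,640,400),60)
E
```

```text
clock: 7.45
ee_pos: [556.2, -23.7, 149.8]
ee_rot: [-0.0, 0.891, 0.454, -0.001]
contact_force: [0.1, -0.4, -1.3]
width: 0.595
gripper_force: 31.5
clock: 7.95
ee_pos: [562.1, 82.4, 149.6]
ee_rot: [-0.0, 0.993, 0.121, -0.001]
contact_force: [0.8, -0.1, -1.6]
width: 0.593
gripper_force: 31.5
clock: 8.35
ee_pos: [562.3, 80.8, 150.0]
ee_rot: [0.0, 1.0, -0.009, -0.001]
contact_force: [0.0, -0.5, -0.6]
width: 0.592
gripper_force: 31.5
chest top
[  252     0   286   170 43743] [644.7  35.3] [180.7 108.7] 88.4 z 69.9
[ 584    0   56  140 6203] [ 654.  -117.4] [88.9 33.3] 6.6 z 72.2
[  46   30   46   39 1258] [673.3 245.5] [22.1 22.3] 48.8 z 74.0
[   0  214   44  132 1957] [504.3 328.8] [111.2   7.8] 0.3 z 70.3
[562 290  78  17 885] [ 478.9 -148.3] [ 7.1 64.2] 4.0 z 70.8
sides
[   0    0   86  309 3300] [583.9 329.5] [271.    7.1] 0.9 z 19.4
[ 65   0  39  14 245] [711.8 262.7] [ 4.8 25.8] 16.4 z 19.9
[ 532    3   32  153 1870] [ 650.1 -103.5] [119.9   6.9] 3.7 z 21.0
[146   6  31  11 170] [707.9 204.2] [ 4.3 22. ] 16.2 z 19.6
[117  55  14  13 109] [670.8 242.1] [ 6.6 12.6] 40.0 z 20.2
[168  61 
[... 498 characters left out ...]
.9] [25.1  7.1] 4.6 z 14.6
[280 160   8  52 360] [567.2 117.2] [ 5.7 47.5] 88.4 z 19.8
[358 161  10  54 373] [563.5  45.9] [ 5.8 50.9] 88.5 z 19.9
[561 162  35   9 253] [ 580.3 -145.9] [ 6.4 26.9] 3.4 z 20.0
[ 595  171   45   64 1731] [ 540.2 -190.8] [66.6 34.6] 15.3 z 20.6
[537 188  12  32 292] [ 545.5 -120.8] [30.1  6.2] 2.5 z 19.4
[147 192  16  31 227] [549.5 236.1] [26.6  5. ] 3.3 z 19.1
[526 198   7  23  72] [ 539.5 -111.4] [22.   4.6] 6.0 z 14.4
[521 229 119  49 939] [ 483.  -163.7] [120.7  43.3] 74.1 z 18.9
[553 230  32  10 246] [ 515.  -150.6] [ 6.2 27.2] 5.9 z 19.8
[137 251  40  34 343] [490.8 241.1] [45.5 17.4] 42.7 z 19.5
[271 337  16   8  72] [395.1 132.3] [ 7.  16.7] 28.1 z 17.9
```

View pics/w3.png

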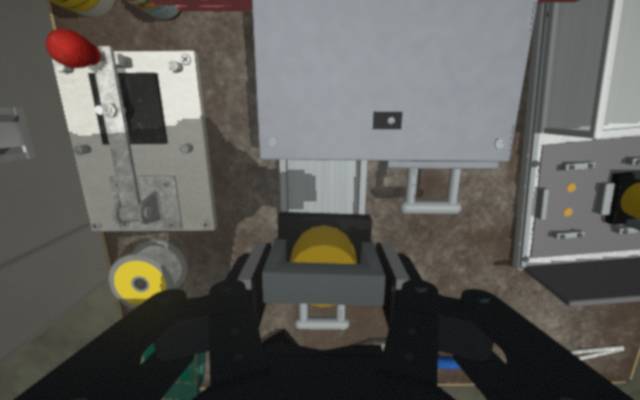

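The drawer sides come out at y=117.2 and 45.9, so the centreline is at 81.5, and the held part is aligned. Lowering it gently.

```bash

python3 -m pendant '[[2,1,-30,-0.01,40],[2,1,-65,-0.01,40],[2,1,-95,-0.01,40],[2,1,-112,-0.01,40],[2,1,-118,-0.01,40]]'
python3 -m pendant '[[0,0,-2,0,40],[0,0,-4,0,40],[0,0,-6,0,40],[0,0,-7,0,40],[0,0,-7,0,40]]'
python3 -m pendant '[[0,0,-1,0,40],[0,0,-1.5,0,40],[0,0,-1.5,0,40]]'
```

```text
clock: 8.9
ee_pos: [563.6, 81.6, 30.7]
ee_rot: [0.0, 1.0, -0.015, -0.002]
contact_force: [0.9, 0.4, 0.5]
width: 0.592
gripper_force: 31.5
clock: 9.4
ee_pos: [565.1, 81.9, 26.1]
ee_rot: [-0.0, 1.0, -0.016, 0.0]
contact_force: [0.2, -0.1, 0.1]
width: 0.589
gripper_force: 31.5
clock: 9.7
ee_pos: [564.9, 81.9, 24.2]
ee_rot: [-0.0, 1.0, -0.016, 0.0]
contact_force: [0.8, -0.3, -1.1]
width: 0.588
gripper_force: 31.5
```

```bash

python3 -m pendant '[[0,0,-0.5,0,40],[0,0,-1,0,40],[0,0,-1,0,40]]'
python3 -m pendant '[[0,0,-0.5,0,40],[0,0,-1,0,40],[0,0,-1,0,40]]'
```

```text
clock: 10.0
ee_pos: [564.8, 81.9, 23.1]
ee_rot: [-0.0, 1.0, -0.016, -0.0]
contact_force: [0.5, 0.1, -1.2]
width: 0.594
gripper_force: 31.5
clock: 10.3
ee_pos: [565.3, 81.9, 22.7]
ee_rot: [-0.0, 1.0, -0.016, 0.0]
contact_force: [-1.1, -0.4, 6.9]
width: 0.591
gripper_force: 32.4
```

```bash

python3 -m pendant '[[0,0,0,0,65],[0,0,0,0,72],[0,0,0,0,80],[0,0,0,0,80]]'
python3 -m pendant '[[0,0,25,0,80],[0,0,65,0,80],[0,0,105,0,80],[0,-20,120,0.14,80],[-2,-60,120,0.28,80]]'
python3 -m pendant '[[-2,-40,0,0.14,80],[-4,-80,0,0.28,80],[-6,-120,0,0.42,80],[-8,-155,0,0.56,80],[-10,-190,0,0.70,80]]'
python3 -m pendant '[[-3,-30,-10,0.14,80],[-3,-39,-20,0.28,80],[-3,-39,-30,0.42,80],[-3,-39,-30,0.56,80],[-3,-39,-30,0.69,80]]'
python3 -m pendant '[[0,0,0,0,80],[0,0,0,0,80]]'
python3 - <<'E'
from h import *
c=cam('wrist');W=cloud(c);save(c,'w4.png')
rects(c,W,46,63,(180,100,460,360),60)
E
```

```text
clock: 10.7
ee_pos: [564.8, 81.9, 22.1]
ee_rot: [-0.0, 1.0, -0.016, -0.0]
contact_force: [-0.6, 0.4, 0.0]
width: 0.803
gripper_force: 0.0
clock: 11.2
ee_pos: [564.8, 22.9, 145.1]
ee_rot: [0.0, 0.992, 0.128, 0.003]
contact_force: [0.6, -0.8, -0.3]
width: 0.8
gripper_force: 0.0
clock: 11.7
ee_pos: [552.5, -169.7, 142.2]
ee_rot: [-0.0, 0.889, 0.459, -0.0]
contact_force: [0.7, 0.4, 0.4]
width: 0.795
gripper_force: 0.0
clock: 12.2
ee_pos: [549.5, -207.2, 111.7]
ee_rot: [-0.0, 0.681, 0.732, -0.0]
contact_force: [-0.0, -0.5, 0.1]
width: 0.797
gripper_force: 0.0
clock: 12.4
ee_pos: [549.8, -207.1, 112.2]
ee_rot: [-0.0, 0.685, 0.729, -0.0]
contact_force: [0.7, -0.6, -0.2]
width: 0.801
gripper_force: 0.0
[ 215  100   23  152 1233] [ 484.3 -183.4] [  1.3 100.7] 4.1 z 54.9
[ 289  201   75   26 1780] [ 550.5 -205.4] [50.5 18.3] 5.0 z 55.3
```

View pics/w4.png

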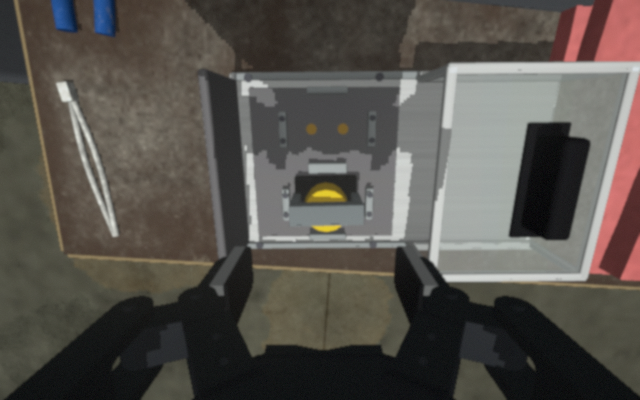

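The right part is still in place at (326,200), and nest 1 is empty with its stops at (282,129) and (372,129). Gripping the right part.

```bash

python3 - <<'E'
from h import *
c=cam('wrist');W=cloud(c)
for p in [(282,129),(372,129),(327,168),(286,202),(369,202),(327,235)]: print(p,ray(c,*p,20).round(1))
print(ray(c,311,129,12).round(1),ray(c,343,129,12).round(1))
rects(c,W,17,24,(265,95,400,245),25)
E
python3 -m pendant '[[0,1,-30,0.01,80],[0,1,-60,0.01,80],[0,1,-80,0.01,80],[0,1,-86,0.01,80],[0,1,-86,0.01,80]]' 30
python3 -m pendant '[[0,0,0,0,40],[0,0,0,0,40],[0,0,0,0,40],[0,0,0,0,40],[0,0,0,0,40]]' 30
python3 -m pendant '[[0,0,10,0,40],[0,0,30,0,40],[0,0,60,0,40],[0,0,95,0,40],[0,0,118,0,40]]'
```

```text
(282, 129) [ 514.7 -150.6   20. ]
(372, 129) [ 580.8 -146.4   20. ]
(327, 168) [ 549.7 -177.4   20. ]
(286, 202) [ 519.4 -206.4   20. ]
(369, 202) [ 584.5 -202.2   20. ]
(327, 235) [ 553.4 -232.1   20. ]
[ 535.8 -149.7   12. ] [ 560.1 -148.1   12. ]
[367 111  10  36 299] [ 580.7 -146.3] [ 6.2 25.3] 4.0 z 19.8
[278 112  10  36 296] [ 515.  -151.2] [ 6.2 25.2] 3.8 z 19.9
[308 163  39  11 421] [ 549.8 -177.6] [29.2  8. ] 3.7 z 19.8
[293 176  66  27 896] [ 549.8 -194.1] [50.6 19.9] 4.6 z 21.0
[282 189   8  32 224] [ 519.  -208.9] [ 5.7 25.8] 1.7 z 19.9
[365 188   9  32 248] [ 584.8 -204.1] [ 6.2 25.6] 3.3 z 19.9
[310 233  36   7 229] [ 553.9 -233.6] [28.6  5. ] 4.2 z 19.7
clock: 13.0
ee_pos: [549.5, -205.9, 25.7]
ee_rot: [-0.001, 0.68, 0.733, -0.0]
contact_force: [-0.0, -0.4, -0.6]
width: 0.799
gripper_force: 0.0
clock: 13.5
ee_pos: [550.6, -206.4, 27.4]
ee_rot: [0.001, 0.679, 0.734, 0.0]
contact_force: [-0.4, 0.4, 8.5]
width: 0.589
gripper_force: 32.2
clock: 14.0
ee_pos: [550.5, -206.4, 147.4]
ee_rot: [0.001, 0.679, 0.734, 0.0]
contact_force: [0.5, -1.0, -1.4]
width: 0.589
gripper_force: 31.6
```

```bash

python3 -m pendant '[[0,30,5,-0.14,40],[-5,65,5,-0.28,40],[-10,100,5,-0.42,40],[-14,135,5,-0.56,40],[-18,170,5,-0.70,40]]'
python3 -m pendant '[[-4,35,0,-0.14,40],[-8,70,0,-0.28,40],[-12,100,0,-0.42,40],[-15,115,0,-0.56,40],[-15,119,0,-0.70,40]]'
python3 -m pendant '[[0,0,0,-0.14,40],[0,0,0,-0.28,40],[0,0,0,-0.28,40],[0,0,0,-0.28,40]]'
python3 - <<'E'
from h import *
c=cam('wrist');W=cloud(c);save(c,'w5.png')
print('bar');rects(c,W,44,60,(200,0,440,250),60)
print('sides');rects(c,W,14,26,(250,130,400,350),60)
c=cam('top');W=cloud(c)
rects(c,W,58,72,(265,195,320,260),30);rects(c,W,40,56,(255,200,365,260))
E
```

```text
clock: 14.5
ee_pos: [531.6, -34.9, 150.2]
ee_rot: [0.0, 0.891, 0.454, 0.0]
contact_force: [0.5, 0.7, -0.0]
width: 0.588
gripper_force: 31.6
clock: 15.0
ee_pos: [516.4, 84.7, 150.2]
ee_rot: [-0.0, 0.993, 0.122, 0.0]
contact_force: [-0.1, -0.3, -1.5]
width: 0.592
gripper_force: 31.6
clock: 15.4
ee_pos: [516.9, 82.8, 149.8]
ee_rot: [-0.0, 1.0, -0.014, 0.0]
contact_force: [-0.4, -0.1, -0.3]
width: 0.59
gripper_force: 31.6
bar
[404 104  36  54 916] [569.6   5.6] [26.7 39.6] 88.8 z 51.7
[ 290  132   67   22 1300] [563.   82.3] [51.  14.5] 86.2 z 51.4
sides
[279 130  10  78 489] [537.1 118. ] [ 5.8 69.3] 88.6 z 19.8
[360 130   9  78 486] [535.2  46.7] [ 5.9 69.1] 88.5 z 19.9
[296 152  54  11 293] [547.3  83.2] [47.2  8.1] 86.4 z 16.9
[ 262  300   46   45 1173] [376.3 128.2] [42.7 30.4] 32.8 z 21.4
```

View pics/w5.png

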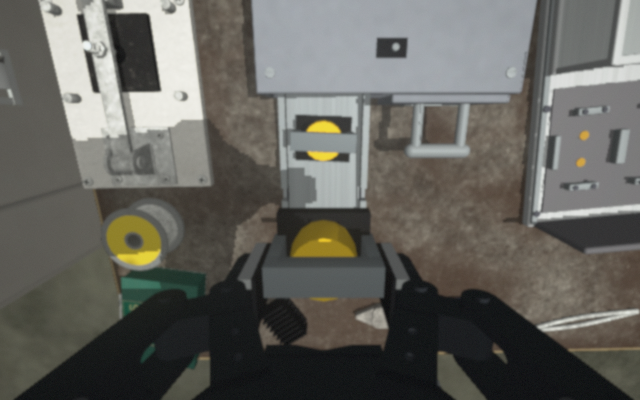

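Part 1 stands upright in the drawer at (322,141), i.e. (563,82), and part 2 is lined up in front of it. Lowering.

```bash

python3 -m pendant '[[0,0,-30,0,40],[0,0,-65,0,40],[0,0,-95,0,40],[0,0,-112,0,40],[0,0,-118,0,40]]'
python3 -m pendant '[[0,0,-2,0,40],[0,0,-4,0,40],[0,0,-6,0,40],[0,0,-7,0,40],[0,0,-7,0,40]]'
python3 -m pendant '[[0,0,-0.7,0,40],[0,0,-1.5,0,40],[0,0,-1.5,0,40]]'
```

```text
clock: 16.0
ee_pos: [515.9, 82.7, 29.6]
ee_rot: [0.0, 1.0, -0.015, -0.001]
contact_force: [0.3, -0.5, -1.1]
width: 0.59
gripper_force: 31.6
clock: 16.5
ee_pos: [517.1, 82.9, 24.6]
ee_rot: [-0.0, 1.0, -0.016, 0.0]
contact_force: [0.2, 0.0, -1.5]
width: 0.59
gripper_force: 31.6
clock: 16.8
ee_pos: [517.6, 82.9, 23.4]
ee_rot: [-0.0, 1.0, -0.016, 0.001]
contact_force: [0.2, 0.4, 10.8]
width: 0.587
gripper_force: 32.8
```

```bash

python3 -m pendant '[[0,0,0,0,65],[0,0,0,0,72],[0,0,0,0,80],[0,0,0,0,80]]'
python3 -m pendant '[[0,0,25,0,80],[0,0,65,0,80],[0,0,105,0,30],[-30,1,105,0,0],[-59,2,105,0,0]]'
python3 - <<'E'
from h import *
c=cam('wrist');W=cloud(c);save(c,'w6.png')
print('bar');rects(c,W,46,57,(200,0,440,280),60)
print('panel');rects(c,W,59,70,(200,100,460,300),60)
E
```

```text
clock: 17.2
ee_pos: [516.8, 82.9, 22.6]
ee_rot: [0.0, 1.0, -0.016, -0.0]
contact_force: [-0.3, -0.6, 0.1]
width: 0.798
gripper_force: 0.0
clock: 17.7
ee_pos: [458.2, 84.9, 128.8]
ee_rot: [-0.0, 1.0, -0.016, 0.001]
contact_force: [0.4, 1.2, -0.4]
width: 0.294
gripper_force: 0.0
bar
[ 398    0   42   75 1207] [571.3  19.4] [47.9 24.4] 7.2 z 51.4
[ 284   40   79   29 1974] [563.6  82.4] [50.9 14.9] 86.1 z 51.2
[ 287  115   74   22 1617] [518.   83.5] [50.8 14.2] 88.2 z 51.3
[268 171 113   3 323] [485.8  83.7] [80.7  0.7] 88.4 z 52.2
[ 292  184   67   48 1632] [458.1  84.6] [50.1 37.3] 89.7 z 51.8
panel
[ 264  174  121   11 1229] [483.   84.3] [81.6  6.5] 88.4 z 65.6
```

View pics/w6.png

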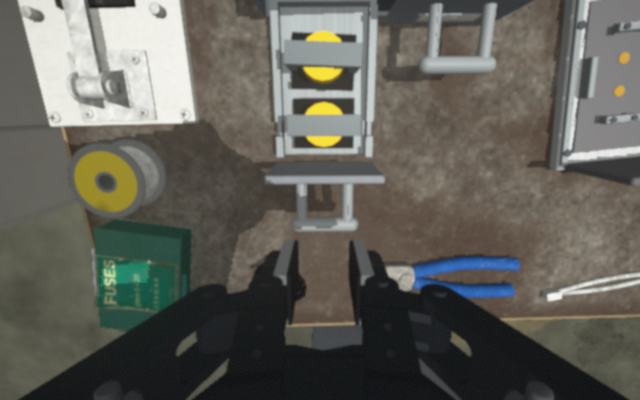

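Both parts stand upright in the drawer, at (322,55) and (322,124), behind the front panel at row 178. I'll push on the panel top with shut fingers.

```bash

python3 -m pendant '[[-2,0,-25,0,0],[-2,0,-50,0,0],[-2,0,-66,0,0],[-2,0,-71,0,0],[-2,0,-71,0,0]]' 40
python3 -m pendant '[[6,0,0,0,0],[11,0,0,0,0],[15,0,0,0,0],[20,0,0,0,0],[26,-0.5,0,0,0]]'
python3 -m pendant '[[8,0,0,0,0],[18,-0.5,0,0,0],[30,-1,0,0,0],[42,-1.2,0,0,0],[54,-1.5,0,0,0]]'
python3 -m pendant '[[10,-0.3,0,0,0],[18,-0.5,0,0,0],[24,-0.7,0,0,0],[29,-0.8,0,0,0],[32,-1,0,0,0]]'
python3 -m pendant '[[2,0,0,0,0],[4,0,0,0,0],[6,0,0,0,0],[8,0,0,0,0],[8,0,0,0,0]]'
```

```text
clock: 18.25
ee_pos: [455.5, 84.8, 56.3]
ee_rot: [0.0, 1.0, -0.016, -0.001]
contact_force: [0.2, 1.2, 0.4]
width: -0.002
gripper_force: 0.0
clock: 18.75
ee_pos: [482.2, 84.4, 56.9]
ee_rot: [-0.0, 1.0, -0.016, -0.0]
contact_force: [-1.7, 1.9, 0.3]
width: 0.0
gripper_force: 0.9
clock: 19.25
ee_pos: [537.1, 82.8, 56.7]
ee_rot: [0.0, 1.0, -0.016, 0.0]
contact_force: [-1.4, -0.2, 1.0]
width: -0.003
gripper_force: 1.0
clock: 19.75
ee_pos: [568.2, 81.9, 56.7]
ee_rot: [-0.0, 1.0, -0.016, 0.0]
contact_force: [-2.7, 0.5, 1.1]
width: -0.004
gripper_force: 0.8
clock: 20.25
ee_pos: [576.3, 81.9, 56.8]
ee_rot: [-0.0, 1.0, -0.016, 0.0]
contact_force: [-0.4, 0.1, 0.6]
width: 0.003
gripper_force: 0.0
```

```bash

python3 -m pendant '[[1,0,0,0,0],[2,0,0,0,0],[3,0,0,0,0],[4,0,0,0,0],[4,0,0,0,0]]'
python3 -m pendant '[[1,0,0,0,0],[2,0,0,0,0],[3,0,0,0,0],[4,0,0,0,0],[4,0,0,0,0]]'
```

```text
clock: 20.75
ee_pos: [580.1, 81.9, 56.8]
ee_rot: [-0.0, 1.0, -0.016, 0.0]
contact_force: [0.1, -0.6, 0.4]
width: -0.001
gripper_force: 0.1
clock: 21.25
ee_pos: [582.2, 81.8, 56.5]
ee_rot: [0.0, 1.0, -0.016, -0.002]
contact_force: [-10.8, -0.3, 7.7]
width: 0.002
gripper_force: 5.0
```

```bash

python3 -m pendant '[[1,0,0,0,0],[2,0,0,0,0],[2,0,0,0,0]]'
python3 -m pendant '[[-12,0,0,0,0],[-25,0,20,0,0],[-50,-30,60,0,35],[-75,-60,80,0,35],[-100,-88,80,0,35]]'
python3 -m pendant '[[0,0,0,0,35],[0,0,0,0,35]]'
python3 - <<'E'
from h import *
c=cam('wrist');W=cloud(c);save(c,'w7.png')
print('bar');rects(c,W,46,57,(150,0,500,280),60)
print('panel/chest');rects(c,W,59,76,(150,0,560,300),60)
E
```

```text
clock: 21.55
ee_pos: [582.3, 81.8, 56.3]
ee_rot: [0.0, 1.0, -0.016, -0.003]
contact_force: [-19.5, -0.2, 14.1]
width: -0.001
gripper_force: 9.6
clock: 22.05
ee_pos: [486.7, -7.1, 139.5]
ee_rot: [0.0, 1.0, -0.016, 0.003]
contact_force: [-0.8, 0.3, -1.5]
width: 0.348
gripper_force: 0.0
clock: 22.25
ee_pos: [486.0, -6.7, 137.2]
ee_rot: [0.0, 1.0, -0.017, 0.001]
contact_force: [0.2, -0.2, 0.6]
width: 0.346
gripper_force: 0.0
bar
[468   0  13  23 167] [ 615.4 -107.4] [13.   4.9] 17.9 z 51.7
[ 150   50  102   72 2489] [572.1  73.2] [44.1 69.4] 3.2 z 51.6
[ 260   58  120   64 2407] [568.9  -6.3] [79.7 40.8] 88.4 z 51.7
[466 204  34  15 190] [ 479.7 -129.9] [ 5.  26.1] 16.0 z 51.6
panel/chest
[  150     0   246    47 10992] [608.2  21.7] [150.2  24.7] 88.5 z 69.7
[477   0  83  17 705] [ 611.3 -127.4] [43.9  9.1] 82.8 z 72.8
[ 150   47   98   12 1125] [593.9  71.1] [62.7  5.9] 88.3 z 65.4
[ 255   46  130   12 1511] [591.7  -7.1] [81.6  6.4] 87.9 z 65.5
[ 473  204   87   21 1130] [ 478.7 -147.9] [ 6.3 62. ] 4.3 z 70.6
```

View pics/w7.png

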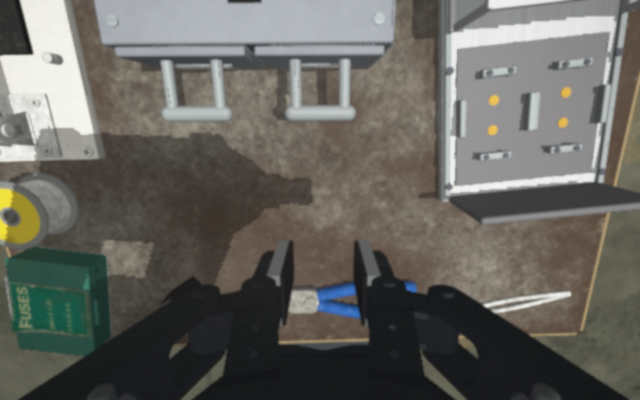

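Both drawer fronts are flush and home: the panels at (593.9,71) and (591.7,-7) lie on one line at the chest's yaw. I'll grip the right handle across its width and pull.

```bash

python3 -m pendant '[[36,0,0,0,75],[72,0,-20,0,75],[72,0,-60,0,75],[72,0,-95,0,75],[72,0,-102,0,75]]' 40
python3 -m pendant '[[0,0,0,0,75],[0,0,0,0,30],[0,0,0,0,30],[0,0,0,0,30],[0,0,0,0,30]]' 40
python3 -m pendant '[[-8,0.2,0,0,30],[-20,0.6,0,0,30],[-34,1,0,0,30],[-48,1.4,0,0,30],[-60,1.7,0,0,30]]'
python3 -m pendant '[[-10,0.3,0,0,30],[-20,0.6,0,0,30],[-30,0.8,0,0,30],[-38,1.1,0,0,30],[-44,1.2,0,0,30]]'
python3 -m pendant '[[-2,0,0,0,30],[-4,0,0,0,30],[-6,0,0,0,30],[-8,0,0,0,30],[-8,0,0,0,30]]'
```

```text
clock: 22.8
ee_pos: [556.2, -5.1, 31.0]
ee_rot: [-0.0, 1.0, -0.016, -0.003]
contact_force: [0.1, -0.7, -0.1]
width: 0.753
gripper_force: 0.0
clock: 23.3
ee_pos: [558.7, -6.5, 36.7]
ee_rot: [0.0, 1.0, -0.016, 0.001]
contact_force: [-1.3, -6.0, -1.4]
width: 0.559
gripper_force: 41.3
clock: 23.8
ee_pos: [499.1, -4.9, 36.7]
ee_rot: [0.0, 1.0, -0.016, 0.002]
contact_force: [2.2, -5.4, -2.7]
width: 0.553
gripper_force: 42.6
clock: 24.3
ee_pos: [455.4, -3.6, 36.6]
ee_rot: [0.0, 1.0, -0.016, 0.002]
contact_force: [1.2, -6.2, -0.3]
width: 0.554
gripper_force: 42.7
clock: 24.8
ee_pos: [447.3, -3.4, 36.3]
ee_rot: [0.0, 1.0, -0.016, 0.002]
contact_force: [0.3, -4.5, 13.3]
width: 0.553
gripper_force: 43.4
```

```bash

python3 -m pendant '[[1,0,0,0,55],[1,0,0,0,65],[1,0,0,0,75],[1,0,30,0,80],[5,0,80,0,80]]' 30
python3 -m pendant '[[20,0,40,0,80],[20,0,40,0,80],[20,0,40,0,80]]'
python3 - <<'E'
from h import *
c=cam('wrist');W=cloud(c);save(c,'w8.png')
print('bar');rects(c,W,44,57,(220,0,440,280),60)
print('panel/chest');rects(c,W,59,76,(150,0,560,300),60)
print('sides');rects(c,W,14,26,(250,0,400,350),60)
E
```

```text
clock: 25.3
ee_pos: [448.6, -3.0, 113.8]
ee_rot: [-0.0, 1.0, -0.016, -0.003]
contact_force: [1.5, -0.1, 0.1]
width: 0.8
gripper_force: 0.0
clock: 25.6
ee_pos: [471.6, -3.2, 155.7]
ee_rot: [0.0, 1.0, -0.016, 0.001]
contact_force: [-1.3, 0.2, -0.2]
width: 0.799
gripper_force: 0.0
bar
[253  27  21   4  76] [599.5  36.4] [ 1.9 13.1] 5.7 z 49.2
[220  33  42  69 973] [573.4  56.4] [30.2 47.5] 85.3 z 51.3
[ 287  129   66   23 1240] [519.2  -1.1] [14.5 51.1] 1.7 z 51.3
[274 182 102   5 363] [484.3  -4.2] [80.9  0.9] 88.3 z 51.3
[ 296  195   59   42 1237] [456.4  -3.4] [49.7 37.2] 89.3 z 51.9
panel/chest
[ 150    0  246   31 6643] [603.5  27.5] [161.8  15.9] 88.2 z 69.7
[ 150   29  107   12 1222] [594.   76.5] [73.4  6.1] 88.4 z 65.3
[ 468  180   92   19 1034] [ 478.4 -151.8] [ 7. 69.] 4.2 z 71.0
[272 186 106  10 958] [481.4  -3.8] [81.3  6.6] 88.6 z 65.6
sides
[ 261   27  111  143 2180] [ 5.49e+02 -1.00e-01] [ 88.9 116.4] 88.4 z 19.7
[291 113  56  19 561] [ 5.32e+02 -5.00e-01] [13.5 48.2] 0.9 z 17.0
[282 141   7  29 142] [504.6  30.9] [ 5.6 25.3] 87.9 z 19.9
[323 149  25  10 152] [504.1 -14.2] [21.8  8.2] 89.5 z 16.8
[295 151  26  10 151] [503.2  10.7] [22.6  8.4] 88.7 z 16.9
[280 175  90   4 233] [484.2  -4.1] [80.8  0.7] 88.5 z 19.4
```

View pics/w8.png

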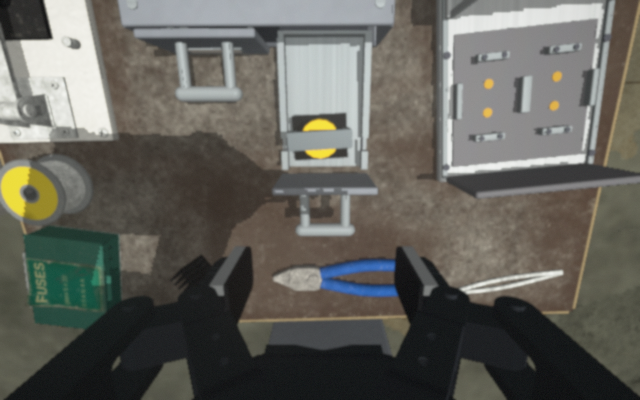

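Only one untested transformer is in the open drawer, at (320,138), i.e. (519.2,-1.1), with its y axis at about 91.7°. Gripping it.

```bash

python3 -m pendant '[[24,1,-20,0.03,80],[47.5,2,-50,0.06,80],[47.5,2,-90,0.06,80],[47.5,2,-120,0.06,80],[47.5,2,-131,0.06,80]]' 30
python3 -m pendant '[[0,0,0,0,80],[0,0,0,0,40],[0,0,0,0,40],[0,0,0,0,40],[0,0,0,0,40]]' 30
python3 -m pendant '[[0,0,0,0,40],[0,0,10,0,40],[0,0,40,0,40],[0,0,80,0,40],[0,0,110,0,40]]'
```

```text
clock: 26.15
ee_pos: [515.0, -1.0, 19.8]
ee_rot: [-0.0, 1.0, 0.014, -0.003]
contact_force: [0.3, 0.5, 0.6]
width: 0.803
gripper_force: 0.0
clock: 26.65
ee_pos: [519.0, -1.3, 24.5]
ee_rot: [0.0, 1.0, 0.014, 0.001]
contact_force: [1.2, -0.1, 5.5]
width: 0.59
gripper_force: 31.9
clock: 27.15
ee_pos: [518.5, -1.3, 136.1]
ee_rot: [0.0, 1.0, 0.014, 0.001]
contact_force: [0.9, -0.6, -2.0]
width: 0.588
gripper_force: 31.7
```

```bash

python3 -m pendant '[[0,-10,5,0.14,40],[5,-40,10,0.28,40],[10,-70,10,0.42,40],[16,-100,10,0.56,40],[22,-125,10,0.70,40]]'
python3 -m pendant '[[4,-15,0,0.14,40],[7,-22,0,0.28,40],[7,-22,0,0.42,40],[7,-22,0,0.56,40],[7,-22,0,0.70,40]]'
python3 -m pendant '[[0,0,-15,0.14,40],[0,0,-30,0.21,40],[0,0,-40,0.21,40],[0,0,-40,0.21,40],[0,0,-40,0.21,40]]'
python3 - <<'E'
from h import *
s=env.observe();print(s['ee_pos'])
c=cam('wrist');W=cloud(c);save(c,'w9.png')
print('stops');rects(c,W,16,24,(180,100,460,360),60)
print('held bar');rects(c,W,115,150,(180,180,460,399),60)
E
```

```text
clock: 27.65
ee_pos: [540.4, -127.7, 144.5]
ee_rot: [0.0, 0.934, 0.358, 0.0]
contact_force: [0.1, 0.7, -1.1]
width: 0.592
gripper_force: 31.7
clock: 28.15
ee_pos: [547.2, -148.3, 144.3]
ee_rot: [0.0, 0.754, 0.657, 0.0]
contact_force: [0.2, -0.7, -0.7]
width: 0.592
gripper_force: 31.7
clock: 28.65
ee_pos: [547.4, -148.2, 104.0]
ee_rot: [-0.0, 0.684, 0.73, -0.0]
contact_force: [0.4, 0.1, -0.6]
width: 0.589
gripper_force: 31.7
[ 547.42057226 -148.23360116  103.96309705]
stops
[413 157  47  12 283] [ 625.8 -105.7] [33.3  7.1] 11.1 z 21.0
[229 162  16  93 289] [ 482.2 -154.3] [ 4.9 73.9] 7.9 z 20.0
[305 170  41   7 280] [ 545.8 -121.1] [29.7  4.8] 3.7 z 19.7
[364 191   9  34 153] [ 580.7 -146.1] [ 5.9 25.8] 6.8 z 20.0
[278 192   9  15 124] [ 514.5 -143.4] [ 6.  10.8] 5.0 z 19.9
[308 301  36   8 264] [ 553.9 -233.9] [29.6  5.7] 4.0 z 19.6
held bar
[ 215  232  218   97 9440] [ 546.8 -145. ] [77.9 31.5] 7.9 z 130.6
```

View pics/w9.png

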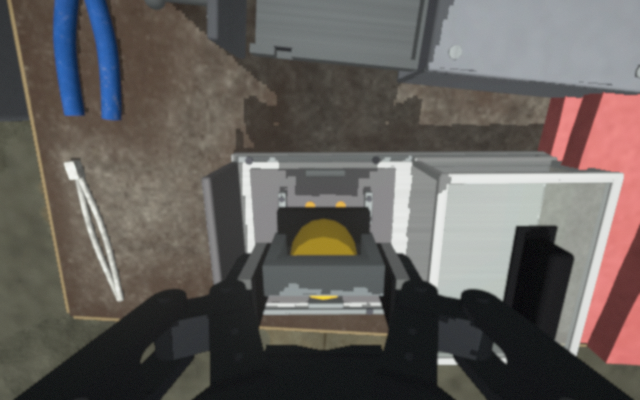

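The part hangs over nest 1, whose stops at (282,200) and (368,200) put the centre at (547.8,-148.6). Lowering gently.

```bash

python3 -m pendant '[[0.4,-0.4,-25,0.006,40],[0.4,-0.4,-45,0.006,40],[0.4,-0.4,-60,0.006,40],[0.4,-0.4,-66,0.006,40],[0.4,-0.4,-69,0.006,40]]'
python3 -m pendant '[[0,0,-2,0,40],[0,0,-4,0,40],[0,0,-5,0,40],[0,0,-6,0,40],[0,0,-6,0,40]]'
python3 -m pendant '[[0,0,-0.5,0,40],[0,0,-1,0,40],[0,0,-1,0,40]]'
```

```text
clock: 29.2
ee_pos: [547.9, -148.7, 34.7]
ee_rot: [0.0, 0.681, 0.732, 0.0]
contact_force: [0.4, -0.4, -0.9]
width: 0.593
gripper_force: 31.8
clock: 29.7
ee_pos: [547.8, -148.7, 28.7]
ee_rot: [0.0, 0.681, 0.732, 0.0]
contact_force: [0.9, 0.5, -0.2]
width: 0.591
gripper_force: 31.8
clock: 30.0
ee_pos: [547.9, -148.7, 28.5]
ee_rot: [0.0, 0.681, 0.732, 0.0]
contact_force: [-3.9, 0.2, 17.9]
width: 0.594
gripper_force: 33.8
```

Touched down (z 28.5, as predicted). Releasing, lifting and checking.

```bash

python3 -m pendant '[[0,0,0.3,0,65],[0,0,0.3,0,72],[0,0,0.3,0,80],[0,0,0.3,0,80]]'
python3 -m pendant '[[0,0,20,0,80],[0,0,60,0,80],[0,0,100,0,80],[0,-30,125,0,80],[0,-60,125,0,80]]'
python3 -m pendant '[[0,0,0,0,80],[0,0,0,0,80],[0,0,0,0,80]]'
python3 - <<'E'
from h import *
c=cam('wrist');W=cloud(c);save(c,'w10.png')
print('stops');rects(c,W,16,24,(240,60,420,300),60)
print('bar');rects(c,W,53,60,(240,60,410,300),60)
t=cam('top');W=cloud(t);cv2.imwrite('pics/t2.png',cv2.resize(t['img'][115:300,190:450,::-1],None,fx=3,fy=3))
E
```

```text
clock: 30.4
ee_pos: [547.7, -148.6, 27.8]
ee_rot: [-0.0, 0.681, 0.732, -0.0]
contact_force: [-0.6, -0.4, 0.1]
width: 0.799
gripper_force: 0.0
clock: 30.9
ee_pos: [549.8, -209.6, 156.8]
ee_rot: [0.003, 0.68, 0.733, 0.001]
contact_force: [0.7, 0.0, -0.0]
width: 0.798
gripper_force: 0.0
clock: 31.2
ee_pos: [547.3, -207.9, 152.3]
ee_rot: [-0.001, 0.681, 0.732, -0.0]
contact_force: [0.3, 0.6, 0.7]
width: 0.796
gripper_force: 0.0
stops
[250  83  11 146 284] [ 484.1 -182.9] [  0.9 128.4] 4.0 z 19.8
[313  90  36   7 226] [ 545.7 -121.8] [29.4  4.8] 4.2 z 19.7
[301  99  58  16 581] [ 545.7 -132.7] [48.  12.2] 4.2 z 20.9
[289 111   8  31 223] [ 515.  -151.3] [ 6.2 25.2] 3.9 z 19.9
[365 111   8  31 224] [ 580.8 -146.5] [ 6.4 25.3] 4.6 z 19.7
[302 135  56  11 383] [ 547.9 -160.5] [47.8  8.8] 4.2 z 21.0
[314 155  34  10 316] [ 550.2 -177.7] [29.4  7.9] 4.1 z 19.8
[291 177   7  29 193] [ 519.3 -209.2] [ 5.7 26.4] 3.2 z 19.9
[362 177   8  29 193] [ 584.9 -204.4] [ 6.2 25.9] 4.0 z 19.9
[314 216  32   7 189] [ 553.8 -234. ] [29.2  5.3] 3.6 z 19.7
[398 224  17   9  70] [ 625.7 -234.3] [16.1  6.7] 29.0 z 20.2
bar
[240  79  13 166 376] [ 484.1 -182.5] [  1.  127.3] 4.0 z 56.5
[ 296  115   69   20 1357] [ 546.7 -146.1] [51.  13.9] 4.2 z 55.4
```

View pics/w10.png

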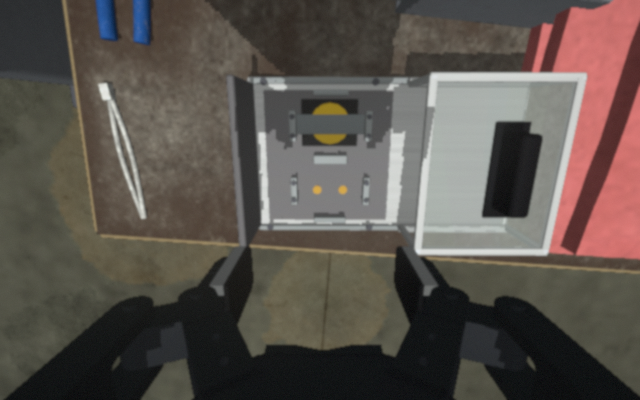

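The part stands flat in nest 1, but its foot edges put it about 3 mm to +y and 1 mm to -x of the stops' midpoint. I'll regrip it, lift slightly and shift it.

```bash

python3 -m pendant '[[0,30,0,0,80],[0,62,-30,0,80],[0,62,-70,0,80],[0,62,-100,0,80],[0,62,-112,0,80]]' 30
python3 -m pendant '[[0,0,-6,0,80],[0,0,-11,0,80],[0,0,-12,0,80],[0,0,-12,0,80]]'
python3 -m pendant '[[0,0,0,0,40],[0,0,0,0,40],[0,0,0,0,40],[0,0,0,0,40],[0,0,0,0,40]]' 30
```

```text
clock: 31.8
ee_pos: [546.2, -145.2, 38.2]
ee_rot: [-0.002, 0.68, 0.733, -0.001]
contact_force: [0.9, -0.9, 0.6]
width: 0.797
gripper_force: 0.0
clock: 32.2
ee_pos: [548.3, -146.9, 29.7]
ee_rot: [0.001, 0.681, 0.732, 0.0]
contact_force: [0.2, -0.2, 0.2]
width: 0.801
gripper_force: 0.0
clock: 32.7
ee_pos: [548.3, -146.9, 29.8]
ee_rot: [0.001, 0.681, 0.732, 0.0]
contact_force: [-0.3, -0.6, 6.2]
width: 0.59
gripper_force: 30.6
```

```bash

python3 -m pendant '[[0,0,2,0,40],[0,0,4,0,40],[0.3,-1.5,4,0,40],[0.7,-2.9,4,0,40],[0.7,-2.9,4,0,40]]'
python3 -m pendant '[[0,0,-1,0,40],[0,0,-2,0,40],[0,0,-3,0,40],[0,0,-3.5,0,40],[0,0,-3.5,0,40]]'
python3 -m pendant '[[0,0,-0.5,0,40],[0,0,-0.8,0,40],[0,0,-0.8,0,40]]'
```

```text
clock: 33.2
ee_pos: [548.5, -149.8, 32.8]
ee_rot: [0.0, 0.681, 0.732, 0.0]
contact_force: [0.4, -0.0, -0.9]
width: 0.591
gripper_force: 31.6
clock: 33.7
ee_pos: [548.4, -149.5, 29.8]
ee_rot: [-0.0, 0.681, 0.732, -0.0]
contact_force: [-3.8, 0.2, 11.5]
width: 0.591
gripper_force: 32.9
clock: 34.0
ee_pos: [548.4, -149.5, 29.7]
ee_rot: [0.0, 0.681, 0.732, 0.0]
contact_force: [-7.4, 1.6, 27.9]
width: 0.589
gripper_force: 34.8
```

```bash

python3 -m pendant '[[0,0,0.8,0,65],[0,0,0.8,0,72],[0,0,0.8,0,80],[0,0,0.8,0,80]]'
python3 -m pendant '[[0,0,20,0,80],[0,0,60,0,80],[0,0,100,0,80],[0,-30,125,0,80],[0,-60,125,0,80]]'
python3 -m pendant '[[0,0,0,0,80],[0,0,0,0,80],[0,0,0,0,80]]'
python3 - <<'E'
from h import *
c=cam('wrist');W=cloud(c);save(c,'w11.png')
print('stops');rects(c,W,16,24,(240,60,420,300),60)
print('bar');rects(c,W,53,60,(240,60,410,300),60)
E
```

```text
clock: 34.4
ee_pos: [548.4, -149.5, 29.2]
ee_rot: [-0.0, 0.681, 0.732, -0.0]
contact_force: [-0.1, 0.4, -0.2]
width: 0.805
gripper_force: 0.0
clock: 34.9
ee_pos: [550.5, -210.5, 158.2]
ee_rot: [0.003, 0.68, 0.733, 0.001]
contact_force: [-0.2, -0.3, -0.9]
width: 0.8
gripper_force: 0.0
clock: 35.2
ee_pos: [548.0, -208.8, 153.8]
ee_rot: [-0.001, 0.681, 0.732, -0.0]
contact_force: [0.8, -0.7, -0.2]
width: 0.8
gripper_force: 0.0
stops
[250  82  11 144 284] [ 484.  -181.8] [  0.8 126.5] 4.1 z 20.1
[313  89  35   6 210] [ 546.  -121.5] [28.7  4.1] 4.3 z 19.8
[301 102  57  15 551] [ 546.3 -135.7] [47.8 11.4] 4.2 z 20.9
[288 110   8  31 220] [ 515.1 -151.4] [ 6.  25.4] 4.7 z 19.9
[364 110   8  31 220] [ 580.7 -146.6] [ 6.  25.3] 3.3 z 19.8
[302 137  55  11 385] [ 548.4 -163.3] [47.5  8.9] 4.3 z 20.9
[313 154  34  10 331] [ 550. -178.] [29.6  8.4] 4.2 z 19.7
[290 176   8  28 182] [ 519. -209.] [ 6.  25.4] 4.6 z 20.0
[361 176   8  28 188] [ 584.9 -204. ] [ 6.2 25.2] 4.1 z 19.9
[314 215  31   6 172] [ 553.9 -233.6] [28.3  4.6] 4.1 z 19.7
[397 223  17   8  64] [ 625.9 -234.7] [16.   6.1] 23.6 z 20.2
bar
[240  78  12 164 364] [ 484.  -182.1] [  0.9 126.4] 4.1 z 56.4
[ 296  117   68   20 1340] [ 547.1 -148.6] [50.8 14.1] 4.3 z 55.3
```

The part is now centred to within about 0.5 mm: foot centre -148.85 and bar x 547.3, against the nest at (547.9,-149). Now I'll push the right drawer home.

```bash

python3 -m pendant '[[-25,45,0,0,0],[-50,85,0,0,0],[-75,125,0,0,0],[-90,165,-10,0,0],[-96,205,-25,0,0]]' 40
python3 -m pendant '[[0,0,-25,0,0],[0,0,-45,0,0],[0,0,-58,0,0],[0,0,-66,0,0],[0,0,-71,0,0]]'
python3 -m pendant '[[6,0,0,0,0],[11,0,0,0,0],[15,0,0,0,0],[20,0,0,0,0],[26,-0.5,0,0,0]]'
python3 -m pendant '[[8,0,0,0,0],[18,-0.5,0,0,0],[30,-1,0,0,0],[42,-1.2,0,0,0],[54,-1.5,0,0,0]]'
```

```text
clock: 35.75
ee_pos: [450.7, -2.6, 129.5]
ee_rot: [0.0, 0.681, 0.733, 0.0]
contact_force: [1.3, 0.5, 0.5]
width: -0.003
gripper_force: 0.0
clock: 36.25
ee_pos: [452.1, -4.1, 57.7]
ee_rot: [-0.0, 0.681, 0.733, -0.0]
contact_force: [0.7, -1.0, 0.3]
width: -0.0
gripper_force: 0.0
clock: 36.75
ee_pos: [479.1, -5.1, 58.9]
ee_rot: [0.0, 0.681, 0.732, 0.0]
contact_force: [-1.8, 1.4, 6.7]
width: 0.002
gripper_force: 3.2
clock: 37.25
ee_pos: [533.4, -6.5, 59.0]
ee_rot: [0.0, 0.681, 0.732, 0.0]
contact_force: [-2.2, 1.2, 5.8]
width: -0.0
gripper_force: 3.1
```

```bash

python3 -m pendant '[[10,-0.3,1,0,0],[18,-0.5,1,0,0],[24,-0.7,1,0,0],[29,-0.8,1,0,0],[34,-1,1,0,0]]'
python3 -m pendant '[[2,0,0,0,0],[4,0,0,0,0],[6,0,0,0,0],[8,0,0,0,0],[8,0,0,0,0]]'
python3 -m pendant '[[1,0,0,0,0],[2,0,0,0,0],[3,0,0,0,0],[4,0,0,0,0],[4,0,0,0,0]]'
```

```text
clock: 37.75
ee_pos: [566.7, -7.6, 59.5]
ee_rot: [-0.0, 0.681, 0.732, -0.0]
contact_force: [-1.7, -0.2, 6.3]
width: -0.0
gripper_force: 2.8
clock: 38.25
ee_pos: [574.8, -7.7, 59.5]
ee_rot: [0.0, 0.681, 0.732, 0.0]
contact_force: [1.2, -1.8, 3.8]
width: -0.004
gripper_force: 2.3
clock: 38.75
ee_pos: [578.5, -7.8, 59.5]
ee_rot: [0.0, 0.681, 0.732, -0.0]
contact_force: [0.1, -3.1, 5.6]
width: -0.0
gripper_force: 2.9
```

```bash

python3 -m pendant '[[1,0,0,0,0],[2,0,0,0,0],[3,0,0,0,0],[4,0,0,0,0],[4,0,0,0,0]]'
python3 -m pendant '[[1,0,0,0,0],[2,0,0,0,0],[3,0,0,0,0],[3,0,0,0,0]]'
```

```text
clock: 39.25
ee_pos: [582.5, -7.8, 59.5]
ee_rot: [0.0, 0.681, 0.732, -0.0]
contact_force: [-0.3, -2.8, 4.7]
width: -0.002
gripper_force: 2.9
clock: 39.65
ee_pos: [583.5, -7.8, 59.3]
ee_rot: [-0.001, 0.681, 0.732, -0.001]
contact_force: [-11.0, -4.9, 14.5]
width: 0.0
gripper_force: 8.6
```

```bash

python3 -m pendant '[[1,0,0,0,0],[2,0,0,0,0],[2,0,0,0,0]]'
python3 -m pendant '[[-12,0,0,0,0],[-35,0,25,0,0],[-70,-20,70,0,0],[-70,-60,100,0,0],[-60,-105,100,0,0]]'
python3 -m pendant '[[25,-35,0,0,0],[65,-60,0,0,0],[65,-60,0,0,0],[65,-60,0,0,0]]'
python3 - <<'E'
from h import *
c=cam('wrist');W=cloud(c);save(c,'w12.png')
print('panel');rects(c,W,59,68,(100,0,640,300),60)
print('block');rects(c,W,86,110,(380,60,640,380),60)
c=cam('top');W=cloud(c);rects(c,W,60,80,(265,120,360,210),60);rects(c,W,86,110,(355,110,450,260),15);rects(c,W,40,56,(255,170,365,260))
E
```

```text
clock: 39.95
ee_pos: [583.7, -7.7, 59.3]
ee_rot: [-0.002, 0.681, 0.732, -0.002]
contact_force: [-20.6, -5.3, 23.0]
width: 0.001
gripper_force: 13.3
clock: 40.45
ee_pos: [526.7, -110.4, 162.6]
ee_rot: [0.001, 0.68, 0.733, 0.001]
contact_force: [1.2, 0.2, -0.7]
width: -0.001
gripper_force: 0.0
clock: 40.85
ee_pos: [592.1, -171.0, 158.4]
ee_rot: [-0.0, 0.681, 0.732, -0.0]
contact_force: [-1.4, 0.4, -0.9]
width: -0.001
gripper_force: 0.0
panel
[330   0  12  35 311] [589.6 -38.2] [20.3  6. ] 88.4 z 65.4
[ 496    0   81  285 2026] [ 746.9 -123.5] [213.6   4.5] 90.0 z 64.3
[341  40 181  23 540] [657.5 -54.7] [  1.4 126.1] 88.5 z 63.9
[175 125  26 158 813] [ 484.1 -182. ] [  4.3 129. ] 5.5 z 63.5
block
[620  61  20  34 285] [779.4 -65.1] [20.8  7.8] 76.5 z 89.3
[615  91  25  23 368] [783.2 -79.1] [16.4  9.3] 61.8 z 92.9
[613 116  27  21 437] [785.4 -96.5] [ 9.3 16.7] 38.0 z 94.3
[ 581  160   59  109 3392] [ 800.1 -156.4] [39.7 80. ] 10.5 z 92.9
[ 425  181   32   78 1850] [ 674.  -168.3] [14.  55.4] 4.1 z 97.3
[ 271  125   79   57 4235] [654.1  37. ] [180.1 133.9] 88.3 z 68.3
[311 180  36   3 100] [587.9  -4.4] [80.   5.8] 88.8 z 64.4
[388 138  10   8  62] [ 671.1 -149.4] [15.4 20.9] 1.4 z 95.5
[271 179  38  21 203] [572.2  88. ] [86.8 42.6] 83.9 z 50.6
[312 183  35  19 228] [565.4  -5.4] [78.9 42.1] 88.2 z 50.4
```

View pics/w12.png

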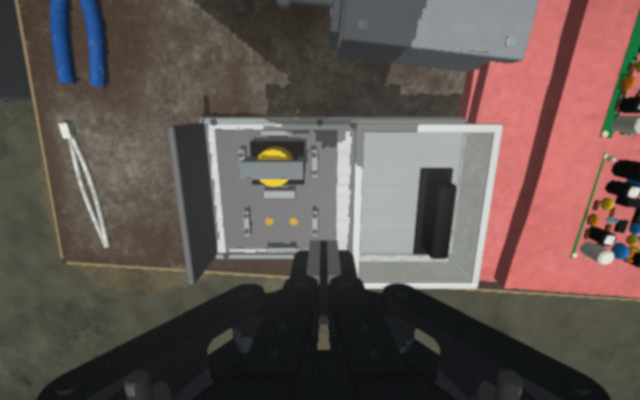

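The view shows the part in nest 1 at (275,163), the guard back with its block at (435,212), and the chest at top right. I'll shut the guard from behind the block, then recheck the drawers.

```bash

python3 -m pendant '[[45,2,0,0,0],[90,3,0,0,0],[114,5,-20,0,0],[114,5,-45,0,0],[114,5,-62,0,0]]' 40
python3 -m pendant '[[0,0,-5,0,0],[0,0,-9,0,0],[0,0,-10,0,0],[-3,0,-10,0,0],[-7,0,-10,0,0]]'
python3 -m pendant '[[-6,-0.5,0,0,0],[-12,-1,0,0,0],[-22,-1.6,0,0,0],[-34,-2.5,0,0,0],[-48,-3.5,0,0,0]]'
python3 -m pendant '[[-14,-1,0,0,0],[-28,-2,0,0,0],[-42,-3,0,0,0],[-54,-4,0,0,0],[-62,-4.5,0,0,0]]'
```

```text
clock: 41.45
ee_pos: [705.0, -164.2, 95.2]
ee_rot: [-0.001, 0.68, 0.733, -0.001]
contact_force: [0.2, 0.1, -0.3]
width: -0.004
gripper_force: 0.0
clock: 41.95
ee_pos: [699.2, -165.8, 88.1]
ee_rot: [0.001, 0.681, 0.732, 0.0]
contact_force: [1.0, -0.3, 0.3]
width: -0.003
gripper_force: 0.0
clock: 42.45
ee_pos: [650.4, -169.2, 87.5]
ee_rot: [0.0, 0.681, 0.732, 0.0]
contact_force: [3.0, 1.4, 4.0]
width: -0.0
gripper_force: 2.2
clock: 42.95
ee_pos: [587.8, -173.7, 87.4]
ee_rot: [-0.0, 0.681, 0.732, -0.0]
contact_force: [2.5, 0.4, 3.7]
width: -0.001
gripper_force: 1.7
```

```bash

python3 -m pendant '[[-6,-0.4,0,0,0],[-11,-0.8,0,0,0],[-15,-1.1,0,0,0],[-18,-1.3,0,0,0],[-21,-1.5,0,0,0]]'
python3 -m pendant '[[-2,-0.1,0,0,0],[-4,-0.3,0,0,0],[-6,-0.4,0,0,0],[-8,-0.6,0,0,0],[-8,-0.6,0,0,0]]'
```

```text
clock: 43.45
ee_pos: [568.1, -175.1, 87.1]
ee_rot: [0.0, 0.681, 0.732, 0.0]
contact_force: [2.0, -0.1, 3.9]
width: 0.003
gripper_force: 1.7
clock: 43.95
ee_pos: [564.6, -176.3, 88.2]
ee_rot: [0.004, 0.681, 0.732, 0.002]
contact_force: [23.9, 5.1, -2.5]
width: -0.005
gripper_force: 10.3
```

The guard is against its stop. Back off and inspect the drawers from the same pose as before (w7).

```bash

python3 -m pendant '[[15,1,0,0,0],[20,1,20,-0.1,0],[0,15,60,-0.24,0],[-25,55,70,-0.38,0],[-45,95,70,-0.52,0]]'
python3 -m pendant '[[-12,30,-10,-0.14,35],[-25,60,-20,-0.28,35],[-35,74,-22,-0.42,35],[-35,74,-22,-0.56,35],[-35,74,-22,-0.70,35]]'
python3 -m pendant '[[0,0,0,-0.14,35],[0,0,0,-0.28,35],[0,0,0,-0.42,35],[0,0,0,-0.455,35],[0,0,0,-0.455,35]]'
python3 - <<'E'
from h import *
s=env.observe();print(s['ee_pos'])
c=cam('wrist');W=cloud(c);save(c,'w13.png')
print('bar');rects(c,W,46,57,(100,0,500,280),60)
print('panel/chest');rects(c,W,59,76,(100,0,560,300),60)
E
```

```text
clock: 44.45
ee_pos: [514.3, -80.3, 158.4]
ee_rot: [0.0, 0.848, 0.53, 0.0]
contact_force: [0.1, 0.5, -0.4]
width: -0.002
gripper_force: 0.0
clock: 44.95
ee_pos: [479.0, -6.0, 134.8]
ee_rot: [-0.0, 0.978, 0.208, -0.001]
contact_force: [1.2, -0.0, 0.3]
width: 0.353
gripper_force: 0.0
clock: 45.45
ee_pos: [479.5, -6.7, 134.8]
ee_rot: [-0.0, 1.0, -0.016, -0.001]
contact_force: [-0.7, -0.0, 0.4]
width: 0.355
gripper_force: 0.0
[479.45167831  -6.65828184 134.8479293 ]
bar
[242  32  22   4  60] [599.4  36.7] [ 1.4 12.9] 2.6 z 49.8
[ 123   38  128   74 2691] [572.2  79.3] [44.  80.7] 1.9 z 51.5
[ 258   49  124   66 2593] [567.  -6.] [80.3 40.7] 88.4 z 51.6
[ 466   50   14  161 1115] [ 528.4 -113.7] [110.7   3. ] 4.6 z 51.6
panel/chest
[  100     0   298    47 11060] [601.5  36.8] [179.9  23.3] 88.4 z 69.5
[ 254   37  132   13 1573] [589.6  -7.1] [81.5  6.2] 88.2 z 65.5
[  474    37    86   181 13854] [ 530.6 -138.6] [111.4  54.6] 4.5 z 72.2
```

View pics/w13.png

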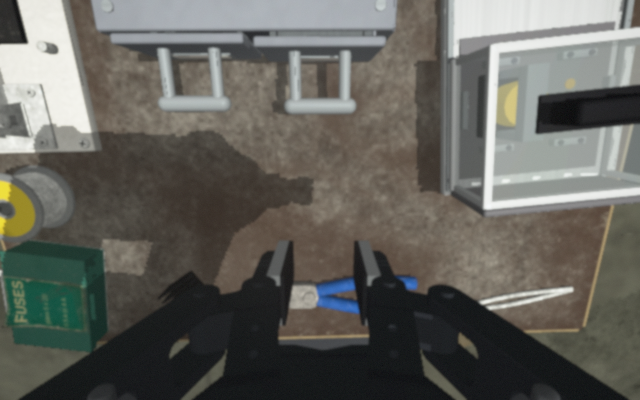

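The guard is shut. The right drawer's panel is at 589.6, against 591.7 when home, so it is about 2 mm out; the finger linkage probably met the chest edge in that orientation. I'll push again with the tool turned as for the left drawer.

```bash

python3 -m pendant '[[40,0,-20,0,0],[78,0,-40,0,0],[78,0,-60,0,0],[78,0,-70,0,0],[78,0,-75,0,0]]' 40
python3 -m pendant '[[1,0,-1,0,0],[3,0,-2,0,0],[6,0,-2,0,0],[9,0,-2,0,0],[11,0,-2,0,0]]'
python3 -m pendant '[[2,0,0,0,0],[4,0,0,0,0],[6,0,0,0,0],[8,0,0,0,0],[9,0,0,0,0]]'
python3 -m pendant '[[1,0,0,0,0],[2,0,0,0,0],[3,0,0,0,0],[4,0,0,0,0],[4,0,0,0,0]]'
```

```text
clock: 46.0
ee_pos: [556.6, -6.6, 59.0]
ee_rot: [-0.0, 1.0, -0.015, -0.001]
contact_force: [0.2, -0.8, -0.1]
width: 0.002
gripper_force: 0.0
clock: 46.5
ee_pos: [569.8, -6.7, 58.7]
ee_rot: [0.0, 1.0, -0.016, 0.001]
contact_force: [-0.3, 0.6, 0.4]
width: 0.002
gripper_force: 0.0
clock: 47.0
ee_pos: [578.1, -6.7, 58.1]
ee_rot: [-0.0, 1.0, -0.016, -0.0]
contact_force: [-1.1, -1.3, 1.6]
width: 0.003
gripper_force: 0.8
clock: 47.5
ee_pos: [579.8, -6.6, 57.9]
ee_rot: [-0.0, 1.0, -0.016, -0.002]
contact_force: [-11.7, -1.5, 9.0]
width: 0.002
gripper_force: 6.0
```

```bash

python3 -m pendant '[[1,0,0,0,0],[2,0,0,0,0],[2,0,0,0,0]]'
python3 -m pendant '[[-12,0,0,0,0],[-30,0,25,0,0],[-70,0,65,0,35],[-102,0,77,0,35],[-102,0,77,0,35]]'
python3 -m pendant '[[0,0,0,0,35],[0,0,0,0,35],[0,0,0,0,35]]'
python3 - <<'E'
from h import *
c=cam('wrist');W=cloud(c)
print('bar');rects(c,W,46,57,(100,0,440,280),60)
print('panel/chest');rects(c,W,59,68.3,(100,30,400,300),60)
t=cam('top');W=cloud(t);rects(t,W,84,110,(355,110,450,260));rects(t,W,62,82,(355,150,450,260),60)
print('bar in nest');rects(t,W,46,60,(370,180,440,228))
im=t['img'][110:305,190:450,::-1];cv2.imwrite('pics/fin.png',cv2.resize(im,None,fx=3,fy=3))
E
```

```text
clock: 47.8
ee_pos: [579.9, -6.6, 57.6]
ee_rot: [-0.0, 1.0, -0.016, -0.004]
contact_force: [-20.9, -1.8, 15.0]
width: 0.002
gripper_force: 10.4
clock: 48.3
ee_pos: [478.5, -6.5, 137.0]
ee_rot: [-0.0, 1.0, -0.016, -0.0]
contact_force: [-1.0, 0.1, -0.6]
width: 0.348
gripper_force: 0.0
clock: 48.6
ee_pos: [482.8, -6.7, 134.7]
ee_rot: [-0.0, 1.0, -0.016, -0.0]
contact_force: [-0.3, 0.0, -0.1]
width: 0.349
gripper_force: 0.0
bar
[ 125   43  126   74 2636] [572.1  79.1] [44.1 80.4] 2.2 z 51.5
[ 258   51  125   66 2555] [569.1  -6.4] [81.1 40.8] 88.4 z 51.7
panel/chest
[ 100   36  147   17 1620] [594.3  83.5] [87.6  7.3] 87.2 z 65.4
[ 254   39  132   13 1626] [591.9  -6.9] [81.7  6.4] 88.3 z 65.5
[414 178  25  49 660] [ 537.4 -232. ] [115.5  40.1] 15.1 z 70.5
bar in nest
```

View pics/fin.png

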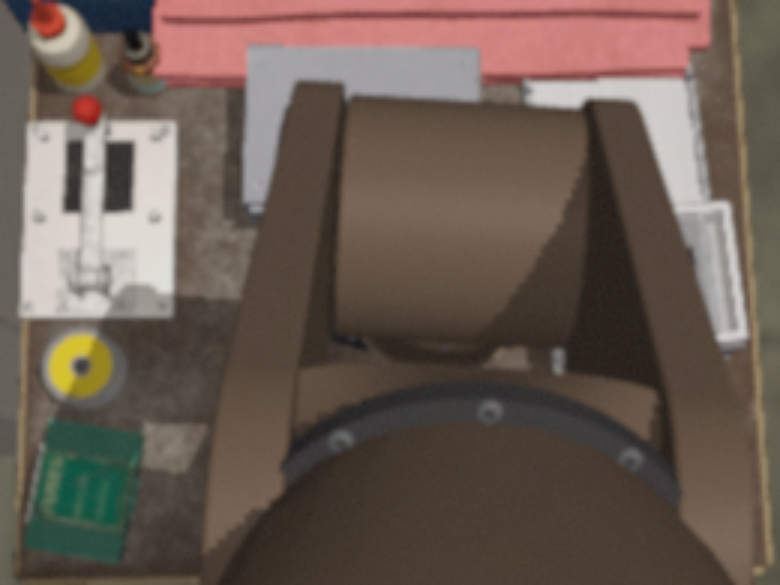

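The arm hides the tester in the top view, but both drawers measure home: panels at 591.9 and 594.3, on one line. I've now viewed 18 pictures, over the 14 limit, so the last check is by numbers only, from over the tester.

```bash

python3 -m pendant '[[0,-40,20,0,35],[0,-80,40,0.03,35],[5,-120,60,0.06,35],[10,-150,60,0.1,35],[10,-170,60,0.1,35]]'
python3 -m pendant '[[0,0,0,0,35],[0,0,0,0,35],[0,0,0,0,35]]'
python3 - <<'E'
from h import *
c=cam('wrist');W=cloud(c)
print('block');rects(c,W,86,110,(150,0,500,230),40)
print('hood+plate');rects(c,W,62,80,(150,0,500,260),60)
h=cv2.cvtColor(c['img'],cv2.COLOR_RGB2HSV);m=cv2.inRange(h,(18,90,90),(35,255,255));m[:,:180]=0;m[:,470:]=0;m[250:]=0
n,l,s,ce=cv2.connectedComponentsWithStats(m)
for i in range(1,n):
    if s[i,4]>15:print(s[i],ce[i].round(1),ray(c,*ce[i],36).round(1))
E
```

```text
clock: 49.2
ee_pos: [493.2, -179.2, 195.5]
ee_rot: [0.0, 0.999, 0.035, 0.001]
contact_force: [0.2, 0.6, -0.1]
width: 0.349
gripper_force: 0.0
clock: 49.5
ee_pos: [491.9, -175.9, 194.7]
ee_rot: [-0.0, 0.999, 0.035, -0.0]
contact_force: [-0.3, -0.1, 0.3]
width: 0.353
gripper_force: 0.0
block
[ 296  125   73   19 1363] [ 544.6 -178.1] [13.5 55.1] 4.0 z 97.6
hood+plate
[ 150    0   33   66 2020] [611.6 -42.7] [25.4 49.2] 84.2 z 69.3
[  248    75   168   134 19586] [ 533.  -179.1] [111.3 133.5] 4.3 z 72.2
```

```bash
python3 - <<'E'
from h import *
c=cam('wrist')
a=c['img'].astype(int);m=((a[...,0]-a[...,2]>35)&(a[...,1]-a[...,2]>20)).astype(np.uint8);m[:75]=0;m[205:]=0;m[:,:255]=0;m[:,410:]=0
n,l,s,ce=cv2.connectedComponentsWithStats(m)
for i in range(1,n):
    if s[i,4]>10:print(s[i],ce[i].round(1),ray(c,*ce[i],40).round(1))
E
```

```text
[312 108   8  10  58] [314.8 113.5] [ 558.3 -162.6   40. ]
[356 108   6   7  31] [358.6 110.7] [ 563.5 -202.6   40. ]
[287 110   8  19  65] [290.2 117.4] [ 553.3 -140.2   40. ]
[408 196   2   9  12] [408.8 200.8] [ 481.4 -261.    40. ]
```

```bash
python3 -c "
from cell import env
print(env.job_done())"
```

```text
the job is handed in; nothing more can be done
None
```

Job handed in at about 50 s: both tested transformers are upright in the left drawer, the one untested transformer found is in nest 1 (centred to about 0.5 mm after one small correction), both drawers measure home and the guard is fully shut; I viewed 18 pictures, over the 14 allowed.

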